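Steam the pudding jars: one click of the dial for each jar

ROBOT

A 7-joint arm with a two-finger parallel gripper is mounted at the origin on a cart in front of the work surface, level with it; the furniture and walls round the work are solid. World frame = base frame: x ahead of the robot, y to its left, z up, the work surface at z = 0. Lengths are in m, angles in rad, forces in N, time in s.
With the tool pointing down it reaches from about 0.4 to 0.85 m from the base axis. Payload 10.4 kg.
Tool frame: the origin (TCP) lies midway between the tips of the shut fingers; the grasp point (between the pads) lies 19 mm behind it; z points along the fingers, y is the line along which they close (so a half turn about z gives the same grasp; the last joint's range is limited). The gripper opens to 87 mm and grips with 3 to 60 N. Pads are 19 mm wide; open, the fingers measure 117 mm over their backs; the gripper's body (75 mm by 190 mm) begins 51 mm behind the grasp point.
Start: joints at [-1.347, 0.332, -0.065, 1.46, 0.022, 1.35, -0.088], TCP at [0.153, 0.606, 0.193] pointing down, gripper open.
Joint ranges: [-2.6, 2.6], [-0.5, 2.12], [-1.47, 1.34], [0.16, 2.42], [-1.27, 4.41], [0.06, 2.06], [-2.6, 2.6]. Speed limits (rad/s): [2.22, 2.22, 2.79, 2.79, 3.14, 3.14, 3.14].

INTERFACE

Orientations are given as a unit quaternion [x, y, z, w].
In Python, from bench import r gives the robot as it stands.
- The arm moves only by the tool arm_command, never from a script. Its arguments are lists of equal length, an entry for each row: "xyz": the shift along the world's x, y, z in m, a list of three; "rot": the turn, a rotation vector about the world's x, y, z in rad, a list of three. In form: {"xyz": [[tx, ty, tz], ...], "rot": [[ax, ay, az], ...]}. A call has 1 to 20 rows; each row is the pose to reach, as a shift and turn from the pose commanded when the call began; what a row does not reach only later rows make up. A row lasts 1/12 s, in which the tool goes at most 41.7 mm and 7.16 degrees, less where a joint would pass 70% of its speed; a pose out of reach is approached as far as the arm can. A call with a gripper value outside its range is refused whole. "grip" is the opening, from 0 (shut) to 1 (fully open), set as the call begins (left out, the last holds). The fingers move at their own pace and stop on an object; "squeeze" is the grip in N (left out, the last holds). Time passes only in rows, so rows that repeat a pose let the fingers close. It gives the time, the measured TCP pose, the force, the opening and the grip force at its end, in the units of the state.
- r.read_state(): the state, without advancing time (a new reading comes with each control period).
- r.camera(name): name is "scene" or "top"; returns the picture (420x560x3 uint8, red, green, blue); there is no depth.
- r.camera_model(name): a dict with "fx", "fy", "cx", "cy" (pixels), "k1" (the pictures are not rectified: a ray, as slopes to the right and down, at radius r is drawn at 1 + k1 r^2 times it, then the intrinsics apply), "T" (4x4, takes a point from camera to world coordinates). Camera axes: x right, y up, looking along -z (the intrinsics and any distortion apply to the point x, -y, -z); pixel columns grow to the right and rows downward; lengths in m; the calibration is good to about 2 mm. A picture is of the moment at which its call begins. camera_model takes no time and is no camera call.
- r.close_job(): hands the job in; it is judged then, once.
Trained networks look in the newest picture that a camera, given by its name, has taken for a name from the list of things; names that differ only in an ending like _2 or _b are one class to them, and where a whole thing is asked for, a point or a joint stands for the part that bears it (a point fixed in the world has none). Each returns a list of dicts, best first, with "conf" (0 to 1); they miss things now and then, are a little off and sometimes report something else, mostly with a low value. They report only what shows in the picture. A call takes as long as a camera call.
- r.look_for(label, camera): "at" ([x, y, z] in m, in the coordinates of the camera as it stood for that picture, good to about 4 mm: the middle of the surface that is visible of it).
- r.spot_point(label, camera): "at" ([x, y, z] in m, in the coordinates of the camera as it stood for that picture, good to about 4 mm: a listed point, or the origin of a listed thing).
The state is a dict: "time": time; "joint_positions": joint angles; "joint_vel": joint speeds; "joint_torque": joint torques, N m; "ee_pos": TCP position; "eef_rot": TCP orientation; "ft_force": force on the tool from outside, world axes, zero at the start; "torque": the same for the moment, N m; "width": finger opening in m; "grip_force": force on a finger pad.
Only numpy, scipy, OpenCV 4.12 (cv2) and the standard library are available. Lean on these libraries where they do the work, as an engineer would, in place of code of your own. Each camera call takes 0.05 s, during which the arm holds its last target. There are 200 camera calls.

TASK

Turn the steamer's dial back to off, against its stop, then stand every pudding jar from the counter in a bore of the steamer of its own, fully down and upright. Then put the clear cover on, resting flat on the flange all round, and only then turn the dial up from off by one click for each jar in the steamer. Leave the salt shaker standing where it is.

Things in the scene. Friction and masses are not known exactly. Their poses are not given: they have to be found in the camera images.
- steamer: White jar steamer, fixed on the counter. Origin: centre under its bore block; its -x side, towards the robot's right, has the console, its +y side looks to the robot. A 166 mm square flange, top at 20 mm, carries a 132 x 132 mm grey block, top at 36 mm, with four upright bores. The console (x -150 to -88, y -75 to 75 mm), top at 62 mm, carries the dial.
- seat (a point): Centre of the flange top (20 mm above the counter, straight above the steamer's origin), axes as the steamer's. When the cover is on, its origin is here and its rim rests on the flange, round the grey block.
- dial (a joint): Click dial, rad: 0 = off, at its stop; grows clockwise from above to 8 clicks (2.79). One click = 20 degrees (0.349 rad). A spring of about 0.05 N m draws it to the nearest click when let go. The white line on the grip's pointer end shows the setting: at off it points at the round black stud on the console, then come eight short ribs, one per click; the fourth is on the robot's side (+y).
- dial_grip (a point): On the dial's upright axis, 119 mm from the steamer's origin along its -x, 84.5 mm above the counter, half-way up the dial's bar grip (44 long, 13 wide, its top at 94.5 mm, its foot at 70 mm; grip it firmly, 30 N, or it slips back). Its +x axis runs along the bar to the pointer end: in the steamer's frame that is yaw 170 degrees minus the dial angle.
- cover: Clear plastic cover, an upside-down open box, 152 mm square outside, 144 mm inside (6 mm play on each side of the block), 62 mm high, walls 4 mm. Origin: centre of its lower rim plane, z up. On top a black bar handle along its x axis, 60 long, 14 wide, from 62 to 90 mm above the origin. 0.2 to 0.33 kg. Starts on the counter.
- bore0 (a point): Centre of the floor of bore 0, at x -33, y +33 mm in the steamer's frame, 20 mm above the counter; the bore is 55 mm wide and 16 mm deep, open at the top (36 mm). Any jar may go in any bore.
- bore1 (a point): Centre of the floor of bore 1, at x -33, y -33 mm in the steamer's frame, 20 mm above the counter; the bore is 55 mm wide and 16 mm deep, open at the top (36 mm). Any jar may go in any bore.
- bore2 (a point): Centre of the floor of bore 2, at x +33, y +33 mm in the steamer's frame, 20 mm above the counter; the bore is 55 mm wide and 16 mm deep, open at the top (36 mm). Any jar may go in any bore.
- bore3 (a point): Centre of the floor of bore 3, at x +33, y -33 mm in the steamer's frame, 20 mm above the counter; the bore is 55 mm wide and 16 mm deep, open at the top (36 mm). Any jar may go in any bore.
- jar_a: Small closed glass pudding jar with a plain metal cap, 48 mm diameter up to 20 mm, 50 mm high; the cap (top 16 mm) is 43 mm wide over a 39 mm neck. 0.09 to 0.18 kg. Origin: centre of its underside, z up. Two to four such jars, all alike, stand on the counter; None at the start means this one is not there. In a bore it stands 34 mm proud of the block.
- jar_b: Small closed glass pudding jar with a plain metal cap, 48 mm diameter up to 20 mm, 50 mm high; the cap (top 16 mm) is 43 mm wide over a 39 mm neck. 0.09 to 0.18 kg. Origin: centre of its underside, z up. Two to four such jars, all alike, stand on the counter; None at the start means this one is not there. In a bore it stands 34 mm proud of the block.
- jar_c: Small closed glass pudding jar with a plain metal cap, 48 mm diameter up to 20 mm, 50 mm high; the cap (top 16 mm) is 43 mm wide over a 39 mm neck. 0.09 to 0.18 kg. Origin: centre of its underside, z up. Two to four such jars, all alike, stand on the counter; None at the start means this one is not there. In a bore it stands 34 mm proud of the block.
- jar_d: Small closed glass pudding jar with a plain metal cap, 48 mm diameter up to 20 mm, 50 mm high; the cap (top 16 mm) is 43 mm wide over a 39 mm neck. 0.09 to 0.18 kg. Origin: centre of its underside, z up. Two to four such jars, all alike, stand on the counter; None at the start means this one is not there. In a bore it stands 34 mm proud of the block.
- salt_shaker: Grey-capped salt shaker, 44 mm diameter, 90 mm high, taller and slimmer than the jars behind which it stands; origin at the centre of its underside. Not to be steamed.

How it is judged:
On the way, in this order (a step that is already met when the one before it is completed fails the run):
1. the dial is turned back to off (value of joint dial below 0.12 rad), for 0.2 s.
2. every jar stands fully down in a bore ((horizontal distance between jar_a and bore0 below 0.009 m or horizontal distance between jar_a and bore1 below 0.009 m or horizontal distance between jar_a and bore2 below 0.009 m or horizontal distance between jar_a and bore3 below 0.009 m) and z of jar_a in the frame of seat between -0.005 and 0.005 m and angle between each of jar_a, jar_b, jar_c, jar_d's own z axis and vertical below 0.15 rad and (horizontal distance between jar_b and bore0 below 0.009 m or horizontal distance between jar_b and bore1 below 0.009 m or horizontal distance between jar_b and bore2 below 0.009 m or horizontal distance between jar_b and bore3 below 0.009 m) and z of jar_b in the frame of seat between -0.005 and 0.005 m and (horizontal distance between jar_c and bore0 below 0.009 m or horizontal distance between jar_c and bore1 below 0.009 m or horizontal distance between jar_c and bore2 below 0.009 m or horizontal distance between jar_c and bore3 below 0.009 m) and z of jar_c in the frame of seat between -0.005 and 0.005 m and (horizontal distance between jar_d and bore0 below 0.009 m or horizontal distance between jar_d and bore1 below 0.009 m or horizontal distance between jar_d and bore2 below 0.009 m or horizontal distance between jar_d and bore3 below 0.009 m) and z of jar_d in the frame of seat between -0.005 and 0.005 m), for 0.2 s.
3. the cover sits on the flange over the jars (all of step 2 and horizontal distance between cover and seat below 0.012 m and z of cover in the frame of seat between -0.005 and 0.005 m and angle between cover's own z axis and vertical below 0.06 rad), for 0.2 s.
4. the dial stands at as many clicks as there are jars (written out case by case below: a height under -9 m stands for a jar that is absent) (all of step 3 and ((value of joint dial between 0.5781 and 0.8181 rad and height (world z) of each of jar_b, jar_a below -9 m) or (value of joint dial between 0.5781 and 0.8181 rad and height (world z) of each of jar_c, jar_a below -9 m) or (value of joint dial between 0.5781 and 0.8181 rad and height (world z) of each of jar_c, jar_b below -9 m) or (value of joint dial between 0.5781 and 0.8181 rad and height (world z) of each of jar_d, jar_a below -9 m) or (value of joint dial between 0.5781 and 0.8181 rad and height (world z) of each of jar_d, jar_b below -9 m) or (value of joint dial between 0.5781 and 0.8181 rad and height (world z) of each of jar_d, jar_c below -9 m) or (value of joint dial between 0.9272 and 1.1672 rad and ((value of joint dial above -9 rad and height (world z) of jar_a below -9 m) or (value of joint dial above -9 rad and height (world z) of jar_b below -9 m) or (value of joint dial above -9 rad and height (world z) of jar_c below -9 m) or (value of joint dial above -9 rad and height (world z) of jar_d below -9 m)) and not (value of joint dial above -9 rad and height (world z) of each of jar_b, jar_a below -9 m) and not (value of joint dial above -9 rad and height (world z) of each of jar_c, jar_a below -9 m) and not (value of joint dial above -9 rad and height (world z) of each of jar_c, jar_b below -9 m) and not (value of joint dial above -9 rad and height (world z) of each of jar_d, jar_a below -9 m) and not (value of joint dial above -9 rad and height (world z) of each of jar_d, jar_b below -9 m) and not (value of joint dial above -9 rad and height (world z) of each of jar_d, jar_c below -9 m)) or (value of joint dial between 1.2763 and 1.5163 rad and not (value of joint dial above -9 rad and height (world z) of jar_a below -9 m) and not (value of joint dial above -9 rad and height (world z) of jar_b below -9 m) and not (value of joint dial above -9 rad and height (world z) of jar_c below -9 m) and not (value of joint dial above -9 rad and height (world z) of jar_d below -9 m)))), for 0.2 s.
At the end, for the whole second after the job is handed in: Every jar stands upright (within 0.15 rad) on the floor of a bore (within 9 mm of its centre, 5 mm in height); the cover rests level on the flange (origin within 12 mm of the seat sideways, 5 mm in height, 0.06 rad); the dial is within 0.12 rad of 0.349 x the number of jars (2 to 4); all at rest (all of step 4 and velocity of joint dial between -0.1 and 0.1 rad/s and linear speed of each of cover, jar_a, jar_b, jar_c, jar_d below 0.02 m/s); the robot touches nothing.
It fails at once if the salt shaker is knocked over or pushed more than 5 cm away (distance of salt_shaker from where it was at the start of the episode above 0.05 m or angle between salt_shaker's own z axis and vertical above 0.6 rad).
Of jar_a, jar_b, jar_c, jar_d only 2 to 4 are there at a start; the rules pass over those that are not, and their reading is None.
At some moment in a run one of jar_a, jar_b, jar_c, jar_d, cover may be knocked a few centimetres aside while the robot is not near it.
It also fails if it takes over 210 s, if anything falls off the work surface, if the arm or the gripper's body presses on something with over 40 N, if the wrist force passes 120 N, or if a joint passes its speed limit or range.

## Working session

There is one attempt and no reset: what is moved stays moved. The work goes in short steps, Python scripts to look and compute and a tool call to move; the robot and the scene stay as the last step left them, time stands still between calls to the robot, and variables do not carry over. Pictures are saved under pics/ and viewed, at most 14 in all, crops included, and the job is handed in when it is done.

Besides the shell and the picture viewer there is one more tool, called after "Emit:" in YAML: its name, and indented under it one key for each argument. arm_command: Moves the arm, as the interface text tells. Its arguments: {"type":"object","properties":{"xyz":{"type":"array"},"rot":{"type":"array"},"grip":{"type":"number"},"squeeze":{"type":"number"}},"required":["xyz","rot"]}

```bash
mkdir -p pics; ls; cat > h.py <<'E'
import numpy as np, cv2
from bench import r
def snap(c,f):
    im=r.camera(c); cv2.imwrite('pics/'+f,cv2.cvtColor(im,cv2.COLOR_RGB2BGR)); return im
def tow(c,p):
    T=np.array(r.camera_model(c)['T']); return T[:3,:3]@np.array(p)+T[:3,3]
def find(l,c,n=6,f='spot_point',mc=0.2):
    for d in getattr(r,f)(l,c)[:n]:
        if d['conf']>mc: print(c,l,f,round(d['conf'],2),np.round(tow(c,d['at']),4))
def proj(c,P):
    m=r.camera_model(c);T=np.array(m['T']);q=T[:3,:3].T@(np.array(P)-T[:3,3]);a,b=q[0]/-q[2],-q[1]/-q[2]
    s=1+m['k1']*(a*a+b*b);return np.array([m['fx']*a*s+m['cx'],m['fy']*b*s+m['cy']])
def unproj(c,uv,z):
    m=r.camera_model(c);T=np.array(m['T']);x=np.array([(uv[0]-m['cx'])/m['fx'],(uv[1]-m['cy'])/m['fy']]);p=x.copy()
    for _ in range(20): p=x/(1+m['k1']*(p@p))
    d=T[:3,:3]@np.array([p[0],-p[1],-1]);o=T[:3,3];return o+d*(z-o[2])/d[2]
E
python3 - <<'E'
from h import *
for c in ('scene','top'):
    snap(c,c+'0.png'); print(np.round(r.camera_model(c)['T'],3))
    for l in ('jar_a','steamer','seat','cover','salt_shaker','dial_grip','bore0','bore1','bore2','bore3'): find(l,c)
print(r.read_state())
E
```

```text
pics
[[ 0.715  0.32  -0.622 -0.051]
 [-0.699  0.358 -0.619 -0.602]
 [ 0.025  0.877  0.48   0.556]
 [ 0.     0.     0.     1.   ]]
scene jar_a spot_point 0.93 [ 0.4399 -0.0988 -0.0048]
scene jar_a spot_point 0.89 [4.22e-01 4.80e-03 2.00e-04]
scene jar_a spot_point 0.66 [0.4223 0.089  0.0815]
scene jar_a spot_point 0.6 [ 0.5286 -0.1027 -0.0048]
scene jar_a spot_point 0.57 [ 0.531  -0.0075 -0.0024]
scene steamer spot_point 0.7 [0.4369 0.2111 0.0008]
scene seat spot_point 0.6 [0.4322 0.2062 0.0194]
scene cover spot_point 0.63 [ 0.439  -0.2658 -0.0014]
scene salt_shaker spot_point 0.62 [ 0.6765 -0.112  -0.0017]
scene dial_grip spot_point 0.71 [0.4182 0.0936 0.0846]
scene bore0 spot_point 0.96 [0.4706 0.2394 0.0208]
scene bore0 spot_point 0.94 [0.4111 0.2473 0.0154]
scene bore0 spot_point 0.89 [0.4643 0.1752 0.0186]
scene bore0 spot_point 0.84 [0.3997 0.1812 0.0179]
scene bore0 spot_point 0.59 [0.4351 0.2071 0.0179]
scene bore1 spot_point 0.96 [0.4706 0.2394 0.0208]
scene bore1 spot_point 0.94 [0.4111 0.2473 0.0154]
scene bore1 spot_point 0.89 [0.4643 0.1752 0.0186]
scene bore1 spot_point 
[... 2240 characters left out ...]
_positions': array([-1.34658288,  0.33218404, -0.06467607,  1.46008707,  0.02157078,
        1.34987506, -0.08853343]), 'joint_vel': array([-0.00059938, -0.0002389 , -0.00086011,  0.00026594,  0.00029328,
        0.00112992, -0.00125042]), 'joint_torque': array([-2.65212229e-04, -6.23051763e+01,  2.42825184e-02, -3.90118146e+01,
       -6.13629003e-02,  3.13224562e-02, -3.92555876e-06]), 'ee_pos': array([0.15269104, 0.60610322, 0.19339161]), 'eef_rot': array([ 1.23123243e-01,  9.92391385e-01,  7.10161274e-05, -1.31078945e-05]), 'ft_force': array([-0.50225153, -0.8898661 , -0.87452514]), 'torque': array([-0.01023978,  0.01029909,  0.04104183]), 'grip_force': 0.0, 'width': 0.08691148889716434}
```

View pics/scene0.png

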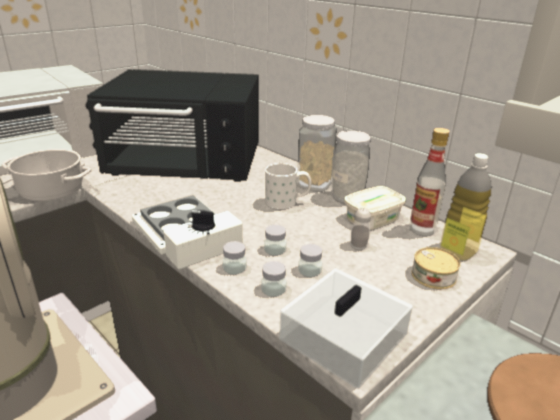

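View pics/top0.png

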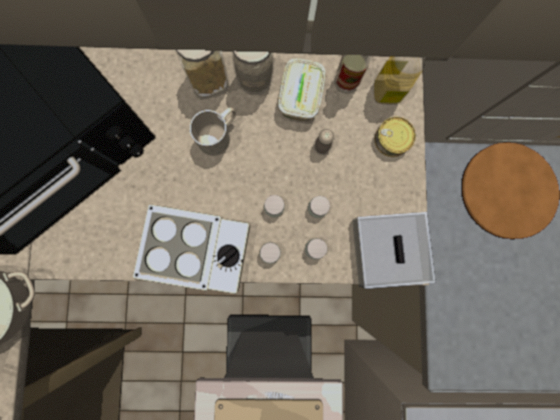

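Four jars are on the counter, at (270,253), (317,249), (274,205) and (320,206) in the top picture. The salt shaker is at (325,142), the cover at (397,250) with its handle roughly along world x, and the steamer at (180,247). I'll enlarge the dial to read its setting.

```bash
python3 - <<'E'
from h import *
a=cv2.imread('pics/top0.png')[215:300,185:270];b=cv2.imread('pics/scene0.png')[190:260,160:245]
a=cv2.resize(a,(400,400),interpolation=cv2.INTER_CUBIC);b=cv2.resize(b,(400,330),interpolation=cv2.INTER_CUBIC)
c=np.zeros((400,800,3),np.uint8);c[:,:400]=a;c[:330,400:]=b;cv2.imwrite('pics/dial0.png',c)
# predicted stud/rib directions in top crop
ax=np.array([.4195,.091]);yaw=np.radians(82.5)
for n in range(9):
    t=yaw+np.radians(170-20*n);p=proj('top',[ax[0]+.022*np.cos(t),ax[1]+.022*np.sin(t),.094]);print(n,np.round((p-[185,215])*400/85))
print(np.round((proj('top',[*ax,.094])-[185,215])*400/85))
# handle ends
for uv in ((397,237),(402,262)): print(np.round(unproj('top',uv,.09),4))
E
```

```text
0 [246. 204.]
1 [237. 220.]
2 [224. 231.]
3 [207. 238.]
4 [189. 239.]
5 [172. 233.]
6 [159. 222.]
7 [150. 206.]
8 [146. 189.]
[198. 187.]
[ 0.4622 -0.2585  0.09  ]
[ 0.4111 -0.2677  0.09  ]
```

View pics/dial0.png

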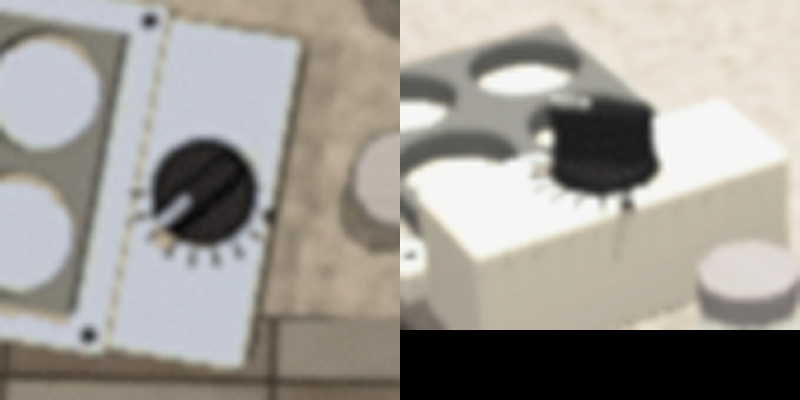

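The pointer line in the crop runs to (158,225), which is the sixth rib; the stud is at (268,215). So the dial is at 6 clicks and needs 120° counter-clockwise. I'll move above it.

Emit:
arm_command:
  xyz:
    - [0.2668,-0.515,0]
    - [0.2668,-0.515,0]
    - [0.2668,-0.515,0]
    - [0.2668,-0.515,0]
    - [0.2668,-0.515,0]
    - [0.2668,-0.515,0]
    - [0.2668,-0.515,0]
    - [0.2668,-0.515,0]
    - [0.2668,-0.515,0]
    - [0.2668,-0.515,0]
    - [0.2668,-0.515,0]
    - [0.2668,-0.515,0]
    - [0.2668,-0.515,0]
    - [0.2668,-0.515,0]
    - [0.2668,-0.515,0]
    - [0.2668,-0.515,0]
    - [0.2668,-0.515,0]
    - [0.2668,-0.515,0]
    - [0.2668,-0.515,0]
    - [0.2668,-0.515,0]
  rot:
    - [0,0,-0.583]
    - [0,0,-0.583]
    - [0,0,-0.583]
    - [0,0,-0.583]
    - [0,0,-0.583]
    - [0,0,-0.583]
    - [0,0,-0.583]
    - [0,0,-0.583]
    - [0,0,-0.583]
    - [0,0,-0.583]
    - [0,0,-0.583]
    - [0,0,-0.583]
    - [0,0,-0.583]
    - [0,0,-0.583]
    - [0,0,-0.583]
    - [0,0,-0.583]
    - [0,0,-0.583]
    - [0,0,-0.583]
    - [0,0,-0.583]
    - [0,0,-0.583]
  grip: 0.6

```text
time: 2.77
ee_pos: [0.4191, 0.0919, 0.1933]
eef_rot: [0.402, 0.916, -0.0, -0.0]
ft_force: [0.3, 0.2, 0.1]
width: 0.052
grip_force: 0.0
```

Emit:
arm_command:
  xyz:
    - [0,0,-0.04]
    - [0,0,-0.08]
    - [0,0,-0.105]
    - [0,0,-0.119]
    - [0,0,-0.119]
    - [0,0,-0.119]
  rot:
    - [0,0,0]
    - [0,0,0]
    - [0,0,0]
    - [0,0,0]
    - [0,0,0]
    - [0,0,0]

```text
time: 3.27
ee_pos: [0.4191, 0.0912, 0.0744]
eef_rot: [0.403, 0.915, -0.001, -0.0]
ft_force: [-0.2, -0.2, 0.5]
width: 0.0522
grip_force: 0.0
```

Emit:
arm_command:
  xyz:
    - [0,0,0]
    - [0,0,0]
    - [0,0,0]
    - [0,0,0]
    - [0,0,0]
    - [0,0,0]
    - [0,0,0]
    - [0,0,0]
  rot:
    - [0,0,0]
    - [0,0,0]
    - [0,0,0]
    - [0,0,0]
    - [0,0,0]
    - [0,0,0]
    - [0,0,0]
    - [0,0,0]
  grip: 0
  squeeze: 35

```text
time: 3.93
ee_pos: [0.4195, 0.0911, 0.0744]
eef_rot: [0.403, 0.915, 0.0, 0.0]
ft_force: [-0.1, -0.0, -1.1]
width: 0.007
grip_force: 0.0
```

```bash
python3 - <<'E'
from h import *
b=snap('scene','s1.png')[130:270,130:290];a=r.camera('top')[190:310,160:280]
c=np.hstack([cv2.resize(x,(400,400),interpolation=cv2.INTER_CUBIC) for x in (a,b)])
cv2.imwrite('pics/d1.png',c[:,:,::-1]); s=r.read_state();print(s['width'],s['grip_force'],s['joint_positions'])
E
```

```text
0.0025377546886209685 0.0 [-0.86103276 -0.0132279   0.54496057  2.12032413  0.00797498  1.03263125
  0.42080375]
```

View pics/d1.png

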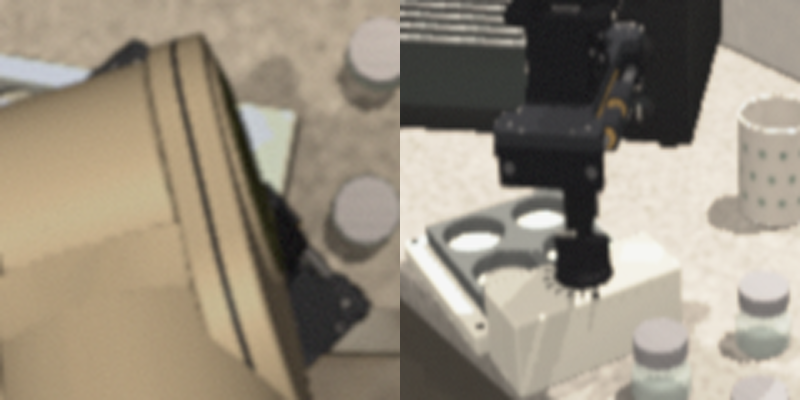

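The picture doesn't show the fingers straddling the bar, and the width confirms they closed on nothing. I'll check the geometry by projection.

```bash
python3 - <<'E'
from h import *
f=lambda P:np.round((proj('scene',P)-[130,130])*[2.5,400/140])+[400,0]
for z in (.0744,.0945,.12): print(z,f([.4195,.0911,z]))
print('foot',f([.4195,.0911,.062]))
for i in range(2):
  for c in('scene',): r.camera(c);find('dial_grip',c);find('dial',c,f='look_for')
t=np.radians(132.5)
for s in(-.022,.022): print(s,f([.4195+s*np.cos(t),.0911+s*np.sin(t),.0945]))
E
```

```text
0.0744 [584. 256.]
0.0945 [583. 231.]
0.12 [581. 198.]
foot [585. 271.]
scene dial_grip spot_point 0.97 [0.4197 0.0902 0.0809]
scene dial look_for 0.83 [0.4126 0.0847 0.0761]
scene dial_grip spot_point 0.62 [0.419  0.0893 0.0829]
scene dial look_for 0.61 [0.415  0.0844 0.0781]
-0.022 [610. 232.]
0.022 [556. 229.]
```

```bash
python3 - <<'E'
from h import *
b=cv2.imread('pics/s1.png')[195:250,165:225]
b=cv2.resize(b,(600,550),interpolation=cv2.INTER_CUBIC)
b=(255*(b/255.)**.35).astype(np.uint8);cv2.imwrite('pics/d2.png',b); s=r.read_state();print(s['time'],s['width'],s['grip_force'])
E
```

```text
4.3333 0.0003799630111179155 0.0
```

View pics/d2.png

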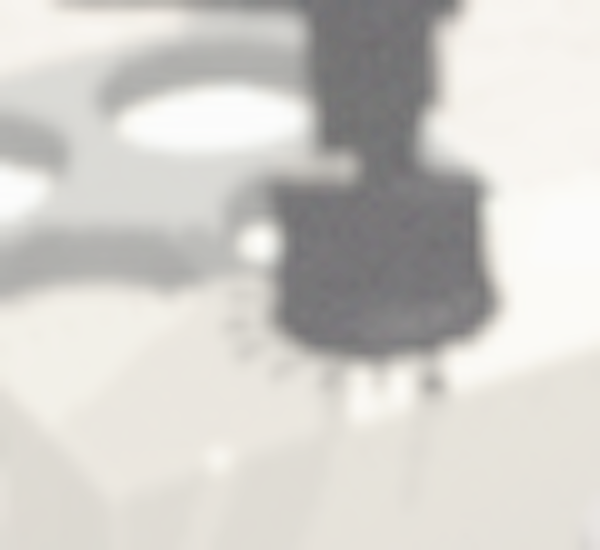

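Emit:
arm_command:
  xyz:
    - [0,0,0]
    - [0,0,0]
    - [0,0,0]
    - [0,0,0]
  rot:
    - [0,0,0.1]
    - [0,0,0.2]
    - [0,0,0.2]
    - [0,0,0.2]

```text
time: 4.67
ee_pos: [0.4195, 0.0911, 0.0744]
eef_rot: [0.311, 0.95, 0.0, 0.0]
ft_force: [1.1, 0.0, 0.9]
width: 0.0005
grip_force: 0.0
```

```bash
python3 - <<'E'
from h import *
s=r.read_state();print(s)
E
```

```text
{'time': 4.6667, 'joint_positions': array([-0.86279219, -0.01335741,  0.54670973,  2.12031199,  0.0079912 ,
        1.03260863,  0.6178151 ]), 'joint_vel': array([ 6.69553575e-04,  8.28743612e-04,  3.43404339e-05,  5.95977489e-04,
       -3.45233671e-04, -5.92111456e-04, -2.71779825e-02]), 'joint_torque': array([-5.90421478e-03, -2.70273793e+01, -2.54188562e-01, -3.42792714e+01,
       -1.15009656e-02,  7.96776032e-02,  7.87902139e-01]), 'ee_pos': array([0.41948268, 0.09111321, 0.07438252]), 'eef_rot': array([3.11129990e-01, 9.50367363e-01, 6.18753242e-05, 1.45959156e-05]), 'ft_force': array([1.13437021, 0.01714748, 0.86774073]), 'torque': array([-0.04609841,  0.00211057, -0.02170043]), 'grip_force': 0.0, 'width': 0.0005198102441502125}
```

Emit:
arm_command:
  xyz:
    - [0,0,0.02]
    - [0,0,0.04]
    - [0,0,0.04]
  rot:
    - [0,0,-0.1]
    - [0,0,-0.2]
    - [0,0,-0.2]
  grip: 0

```text
time: 4.92
ee_pos: [0.4213, 0.0917, 0.1174]
eef_rot: [0.408, 0.913, 0.002, 0.001]
ft_force: [1.8, 1.2, -0.3]
width: 0.0002
grip_force: 0.0
```

Emit:
arm_command:
  xyz:
    - [0,0,-0.01]
    - [0,0,-0.014]
    - [0,0,-0.018]
    - [0,0,-0.02]
    - [0,0,-0.022]
  rot:
    - [0,0,0]
    - [0,0,0]
    - [0,0,0]
    - [0,0,0]
    - [0,0,0]

```text
time: 5.33
ee_pos: [0.419, 0.0908, 0.0915]
eef_rot: [0.403, 0.915, -0.001, -0.0]
ft_force: [0.4, -0.5, 0.2]
width: 0.0005
grip_force: 0.0
```

Emit:
arm_command:
  xyz:
    - [0,0,-0.01]
    - [0,0,-0.015]
    - [0,0,-0.018]
    - [0,0,-0.02]
    - [0,0,-0.02]
  rot:
    - [0,0,0]
    - [0,0,0]
    - [0,0,0]
    - [0,0,0]
    - [0,0,0]

```text
time: 5.75
ee_pos: [0.4192, 0.0909, 0.0719]
eef_rot: [0.403, 0.915, -0.0, -0.0]
ft_force: [0.1, 0.1, 0.2]
width: 0.0003
grip_force: 0.0
```

Emit:
arm_command:
  xyz:
    - [0,0,-0.002]
    - [0,0,-0.003]
    - [0,0,-0.003]
  rot:
    - [0,0,0]
    - [0,0,0]
    - [0,0,0]

```text
time: 6.0
ee_pos: [0.4195, 0.0911, 0.0693]
eef_rot: [0.403, 0.915, 0.0, 0.0]
ft_force: [-0.3, 0.3, 0.1]
width: 0.0003
grip_force: 0.0
```

Emit:
arm_command:
  xyz:
    - [0,0,0.04]
    - [0,0,0.07]
    - [0,0,0.07]
    - [0,0,0.07]
  rot:
    - [0,0,0]
    - [0,0,0]
    - [0,0,0]
    - [0,0,0]

```text
time: 6.33
ee_pos: [0.4206, 0.0917, 0.141]
eef_rot: [0.403, 0.915, 0.002, 0.001]
ft_force: [-0.0, 0.9, 0.0]
width: 0.0006
grip_force: 0.0
```

```bash
python3 - <<'E'
from h import *
s=r.read_state();p=s['ee_pos'];print(p)
b=snap('scene','s3.png')[:,:,::-1][170:250,155:235]
b=cv2.resize(b,(560,560),interpolation=cv2.INTER_CUBIC)
b=(255*(b/255.)**.4).astype(np.uint8)
for q in (p,[.4195,.091,.0945]):
    u=(proj('scene',q)-[155,170])*7+3.5;print(u);cv2.circle(b,tuple(int(v) for v in u),4,(0,0,255),1)
cv2.imwrite('pics/d3.png',b)
E
```

```text
[0.42063154 0.09167041 0.14098942]
[333.36774572 141.24073244]
[340.8064012  288.87081359]
```

View pics/d3.png

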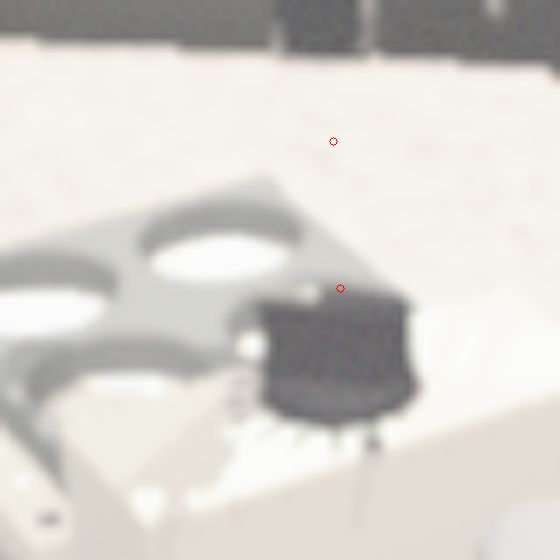

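Emit:
arm_command:
  xyz:
    - [0.04,0,0]
    - [0.08,0,0]
    - [0.11,0,0]
    - [0.11,0,-0.04]
    - [0.11,0,-0.08]
    - [0.11,0,-0.106]
    - [0.11,0,-0.106]
    - [0.11,0,-0.106]
  rot:
    - [0,0,0]
    - [0,0,0]
    - [0,0,0]
    - [0,0,0]
    - [0,0,0]
    - [0,0,0]
    - [0,0,0]
    - [0,0,0]

```text
time: 7.05
ee_pos: [0.5281, 0.0903, 0.0321]
eef_rot: [0.403, 0.915, -0.002, -0.001]
ft_force: [0.2, -0.0, 0.5]
width: 0.0003
grip_force: 0.0
```

```bash
python3 - <<'E'
from h import *
s=r.read_state();p=s['ee_pos'];print(p)
o=[]
for c in('scene','top'):
    u=proj(c,p);x,y=int(u[0])-50,int(u[1])-60
    x=max(x,0);y=max(y,0)
    b=r.camera(c)[:,:,::-1][y:y+100,x:x+100]
    b=cv2.resize(b,(400,400),interpolation=cv2.INTER_CUBIC)
    b=(255*(b/255.)**.5).astype(np.uint8)
    cv2.circle(b,tuple(int(v) for v in (u-[x,y])*4+2),4,(0,0,255),1);o.append(b)
cv2.imwrite('pics/d4.png',np.hstack(o))
E
```

```text
[0.52808168 0.09029287 0.03213156]
```

View pics/d4.png

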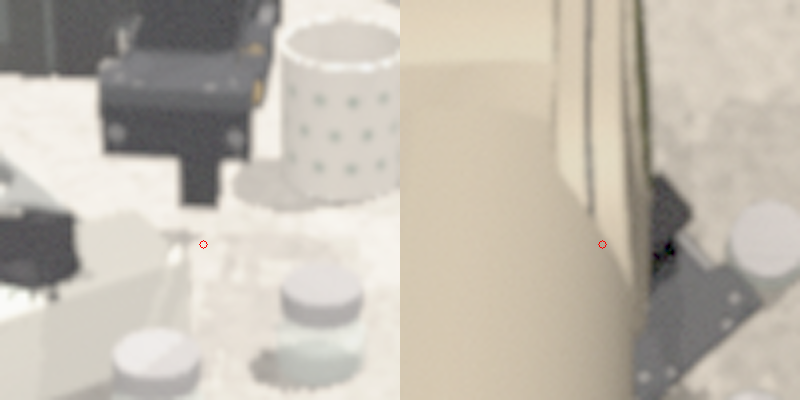

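The red circle is where the reported TCP should appear, and the fingertip in the scene crop is at (200,205), about 39 px above it. I'll probe the counter to measure the height offset.

Emit:
arm_command:
  xyz:
    - [0,0,-0.012]
    - [0,0,-0.022]
    - [0,0,-0.026]
    - [0,0,-0.028]
    - [0,0,-0.03]
    - [0,0,-0.03]
  rot:
    - [0,0,0]
    - [0,0,0]
    - [0,0,0]
    - [0,0,0]
    - [0,0,0]
    - [0,0,0]

```text
time: 7.65
ee_pos: [0.5294, 0.0911, 0.0032]
eef_rot: [0.403, 0.915, -0.0, -0.0]
ft_force: [-0.1, -0.1, 0.0]
width: 0.0006
grip_force: 0.0
```

Emit:
arm_command:
  xyz:
    - [0,0,-0.003]
    - [0,0,-0.005]
    - [0,0,-0.005]
  rot:
    - [0,0,0]
    - [0,0,0]
    - [0,0,0]

```text
time: 7.9
ee_pos: [0.5293, 0.0911, -0.0019]
eef_rot: [0.403, 0.915, -0.0, -0.0]
ft_force: [0.2, 0.5, -0.4]
width: 0.0002
grip_force: 0.0
```

Emit:
arm_command:
  xyz:
    - [0,0,-0.005]
    - [0,0,-0.01]
    - [0,0,-0.014]
    - [0,0,-0.014]
  rot:
    - [0,0,0]
    - [0,0,0]
    - [0,0,0]
    - [0,0,0]

```text
time: 8.23
ee_pos: [0.5288, 0.0909, -0.0167]
eef_rot: [0.403, 0.915, -0.001, -0.001]
ft_force: [-0.5, -0.2, 0.8]
width: 0.0003
grip_force: 0.0
```

Emit:
arm_command:
  xyz:
    - [0,0,-0.002]
    - [0,0,-0.004]
    - [0,0,-0.004]
  rot:
    - [0,0,0]
    - [0,0,0]
    - [0,0,0]

```text
time: 8.48
ee_pos: [0.5293, 0.091, -0.02]
eef_rot: [0.403, 0.915, -0.0, -0.0]
ft_force: [-0.5, 0.1, -0.7]
width: 0.0004
grip_force: 0.0
```

Emit:
arm_command:
  xyz:
    - [0,0,-0.002]
    - [0,0,-0.003]
    - [0,0,-0.003]
  rot:
    - [0,0,0]
    - [0,0,0]
    - [0,0,0]

```text
time: 8.73
ee_pos: [0.5294, 0.0911, -0.0228]
eef_rot: [0.403, 0.915, -0.0, -0.0]
ft_force: [-0.6, 0.2, -0.3]
width: 0.0004
grip_force: 0.0
```

Emit:
arm_command:
  xyz:
    - [0,0,-0.002]
    - [0,0,-0.003]
    - [0,0,-0.003]
  rot:
    - [0,0,0]
    - [0,0,0]
    - [0,0,0]

```text
time: 8.98
ee_pos: [0.5293, 0.0911, -0.0259]
eef_rot: [0.403, 0.915, -0.0, -0.0]
ft_force: [0.8, -0.0, 0.2]
width: 0.0
grip_force: 0.0
```

Emit:
arm_command:
  xyz:
    - [0,0,-0.002]
    - [0,0,-0.003]
    - [0,0,-0.003]
  rot:
    - [0,0,0]
    - [0,0,0]
    - [0,0,0]

```text
time: 9.23
ee_pos: [0.5295, 0.0911, -0.0286]
eef_rot: [0.403, 0.915, 0.0, -0.0]
ft_force: [-0.9, 0.2, -0.1]
width: 0.0009
grip_force: 0.0
```

Emit:
arm_command:
  xyz:
    - [0,0,-0.002]
    - [0,0,-0.003]
    - [0,0,-0.003]
  rot:
    - [0,0,0]
    - [0,0,0]
    - [0,0,0]

```text
time: 9.48
ee_pos: [0.5295, 0.0912, -0.029]
eef_rot: [0.403, 0.915, 0.001, -0.001]
ft_force: [-17.8, -2.5, 44.5]
width: 0.0004
grip_force: 22.1
```

Emit:
arm_command:
  xyz:
    - [0,0,-0.002]
    - [0,0,-0.003]
    - [0,0,-0.003]
  rot:
    - [0,0,0]
    - [0,0,0]
    - [0,0,0]

```text
time: 9.73
ee_pos: [0.5296, 0.0912, -0.0292]
eef_rot: [0.404, 0.915, 0.001, -0.002]
ft_force: [-35.7, -5.5, 86.9]
width: 0.0006
grip_force: 43.7
```

```bash
python3 - <<'E'
from h import *
s=r.read_state();p=s['ee_pos'];print(p,s['ft_force'])
c='scene';u=proj(c,[p[0],p[1],0]);x,y=int(u[0])-50,int(u[1])-60
b=r.camera(c)[:,:,::-1][y:y+100,x:x+100]
b=cv2.resize(b,(500,500),interpolation=cv2.INTER_CUBIC)
b=(255*(b/255.)**.7).astype(np.uint8)
cv2.circle(b,tuple(int(v) for v in (u-[x,y])*5+2),4,(0,0,255),1)
cv2.imwrite('pics/d5.png',b)
E
```

```text
[ 0.5295944   0.0912051  -0.02917956] [-35.70750619  -5.47745514  86.88477017]
```

View pics/d5.png

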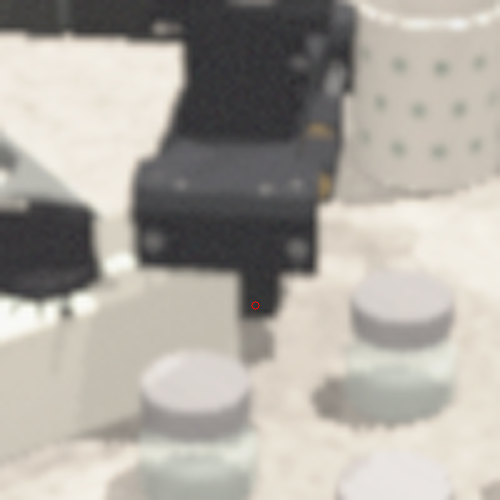

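The fingertips touch the counter at a reported z of -0.029, so the true tip is 29 mm above the reported TCP. I'll command every height 29 mm lower. Lifting off and returning to the dial.

Emit:
arm_command:
  xyz:
    - [0,0,0.02]
    - [0,0,0.06]
    - [0,0,0.1]
    - [0,0,0.13]
    - [-0.04,0,0.14]
    - [-0.08,0,0.14]
    - [-0.11,0,0.14]
    - [-0.11,0,0.14]
    - [-0.11,0,0.14]
  rot:
    - [0,0,0]
    - [0,0,0]
    - [0,0,0]
    - [0,0,0]
    - [0,0,0]
    - [0,0,0]
    - [0,0,0]
    - [0,0,0]
    - [0,0,0]
  grip: 0.6

```text
time: 10.53
ee_pos: [0.4186, 0.0917, 0.1057]
eef_rot: [0.402, 0.915, 0.001, -0.0]
ft_force: [1.1, 0.9, 0.4]
width: 0.0491
grip_force: 0.0
```

Emit:
arm_command:
  xyz:
    - [0,0,-0.03]
    - [0,0,-0.05]
    - [0,0,-0.06]
    - [0,0,-0.06]
    - [0,0,-0.06]
  rot:
    - [0,0,0]
    - [0,0,0]
    - [0,0,0]
    - [0,0,0]
    - [0,0,0]

```text
time: 10.95
ee_pos: [0.42, 0.0907, 0.0455]
eef_rot: [0.403, 0.915, -0.001, 0.0]
ft_force: [-0.3, -0.6, -0.3]
width: 0.0521
grip_force: 0.0
```

Emit:
arm_command:
  xyz:
    - [0,0,0]
    - [0,0,0]
    - [0,0,0]
    - [0,0,0]
    - [0,0,0]
    - [0,0,0]
    - [0,0,0]
    - [0,0,0]
  rot:
    - [0,0,0]
    - [0,0,0]
    - [0,0,0]
    - [0,0,0]
    - [0,0,0]
    - [0,0,0]
    - [0,0,0]
    - [0,0,0]
  grip: 0
  squeeze: 35

```text
time: 11.62
ee_pos: [0.42, 0.0916, 0.0456]
eef_rot: [0.403, 0.915, 0.001, 0.0]
ft_force: [1.8, 2.7, -2.8]
width: 0.0129
grip_force: 35.0
```

Emit:
arm_command:
  xyz:
    - [0,0,0]
    - [0,0,0]
    - [0,0,0]
    - [0,0,0]
    - [0,0,0]
    - [0,0,0]
    - [0,0,0]
    - [0,0,0]
    - [0,0,0]
    - [0,0,0]
    - [0,0,0]
    - [0,0,0]
    - [0,0,0]
    - [0,0,0]
    - [0,0,0]
    - [0,0,0]
    - [0,0,0]
    - [0,0,0]
    - [0,0,0]
    - [0,0,0]
  rot:
    - [0,0,0.11]
    - [0,0,0.22]
    - [0,0,0.33]
    - [0,0,0.44]
    - [0,0,0.55]
    - [0,0,0.66]
    - [0,0,0.77]
    - [0,0,0.88]
    - [0,0,0.99]
    - [0,0,1.1]
    - [0,0,1.21]
    - [0,0,1.32]
    - [0,0,1.43]
    - [0,0,1.54]
    - [0,0,1.65]
    - [0,0,1.76]
    - [0,0,1.87]
    - [0,0,1.98]
    - [0,0,2.08]
    - [0,0,2.11]

```text
time: 13.28
ee_pos: [0.4196, 0.0931, 0.0456]
eef_rot: [-0.6, 0.8, 0.001, 0.001]
ft_force: [0.9, 9.3, -3.2]
width: 0.013
grip_force: 35.0
```

```bash
python3 - <<'E'
from h import *
s=r.read_state();print(s['torque'],s['ft_force'],s['joint_positions'],s['eef_rot'],s['width'])
E
```

```text
[ 2.02814857 -0.06963755 -0.28234047] [ 0.87527521  9.28304578 -3.2112654 ] [-0.85662529  0.03744665  0.54928314  2.14796339 -0.02637719  0.96051769
  2.56556329] [-6.00130550e-01  7.99901125e-01  7.56668403e-04  9.69929709e-04] 0.013028435663792963
```

Emit:
arm_command:
  xyz:
    - [0,0,0]
    - [0,0,0]
    - [0,0,0]
    - [0,0,0]
    - [0,0,0]
    - [0,0,0.03]
    - [0,0,0.06]
    - [0,0,0.1]
    - [0,-0.02,0.1]
    - [0,-0.06,0.1]
    - [0,-0.1,0.1]
  rot:
    - [0,0,0]
    - [0,0,0]
    - [0,0,0]
    - [0,0,0]
    - [0,0,0]
    - [0,0,0]
    - [0,0,0]
    - [0,0,0]
    - [0,0,-0.1]
    - [0,0,-0.2]
    - [0,0,-0.3]
  grip: 0.6

```text
time: 14.2
ee_pos: [0.4197, -0.0095, 0.146]
eef_rot: [-0.47, 0.883, -0.0, 0.001]
ft_force: [1.5, -0.6, 0.2]
width: 0.0521
grip_force: 0.0
```

```bash
cat > det.py <<'E'
from h import *
def circ(g,guess,z,rad,win=14,dark=None):
    # refine circle centre: maximise radial gradient around predicted circle
    gx=cv2.Sobel(g,cv2.CV_32F,1,0);gy=cv2.Sobel(g,cv2.CV_32F,0,1);t=np.linspace(0,2*np.pi,48,endpoint=False)
    best=None;G=np.array(guess)
    for st,n in((.002,7),(.0005,5)):
        res=[]
        for i in range(-n,n+1):
            for j in range(-n,n+1):
                c=G+[i*st,j*st];P=np.array([proj('top',[c[0]+rad*np.cos(a),c[1]+rad*np.sin(a),z]) for a in t]);c0=proj('top',[*c,z])
                d=P-c0;d/=np.linalg.norm(d,axis=1)[:,None];m=P.astype(np.float32)
                vx=cv2.remap(gx,m[:,0].copy(),m[:,1].copy(),1)[:,0];vy=cv2.remap(gy,m[:,0].copy(),m[:,1].copy(),1)[:,0]
                res.append((abs(np.mean(np.clip(-(vx*d[:,0]+vy*d[:,1]),-80,80))),c))
        s,G=max(res,key=lambda v:v[0])
    return np.round(G,4),round(float(s),1)
if __name__=='__main__':
    g=cv2.GaussianBlur(cv2.cvtColor(cv2.imread('pics/top0.png'),cv2.COLOR_BGR2GRAY),(3,3),0)
    for p in((.4245,.003),(.5315,-.005),(.438,-.097),(.528,-.1015)): print('jar',circ(g,p,.05,.0205))
    for p in((.3975,.181),(.4675,.174),(.4105,.2475),(.471,.236)): print('bore',circ(g,p,.036,.0275))
    snap('scene','s6.png');r.camera('scene');find('jar_a','scene')
E
python3 det.py; python3 - <<'E'
import cv2
b=cv2.imread('pics/s6.png')[190:260,150:250];cv2.imwrite('pics/s6c.png',cv2.resize(b,(700,490),interpolation=cv2.INTER_CUBIC))
E
```

```text
Traceback (most recent call last):
  File "det.py", line 18, in <module>
    for p in((.4245,.003),(.5315,-.005),(.438,-.097),(.528,-.1015)): print('jar',circ(g,p,.05,.0205))
                                                                                 ~~~~^^^^^^^^^^^^^^^
  File "det.py", line 10, in circ
    c=G+[i*st,j*st];P=np.array([proj('top',[c[0]+rad*np.cos(a),c[1]+rad*np.sin(a),z]) for a in t]);c0=proj('top',[*c,z])
                                ~~~~^^^^^^^^^^^^^^^^^^^^^^^^^^^^^^^^^^^^^^^^^^^^^^^^^
  File "h.py", line 11, in proj
    m=r.camera_model(c);T=np.array(m['T']);q=T[:3,:3].T@(np.array(P)-T[:3,3]);a,b=q[0]/-q[2],-q[1]/-q[2]
ValueError: time passes only in moves, steps and waits
[ WARN:0@0.011] global loadsave.cpp:275 findDecoder imread_('pics/s6.png'): can't open/read file: check file path/integrity
Traceback (most recent call last):
TypeError: 'NoneType' object is not subscriptable
```

```bash
sed -i "s/^from bench import r/from bench import r\nimport functools\n@functools.lru_cache\ndef CM(c): return r.camera_model(c)/; s/m=r.camera_model(c);/m=CM(c);/; s/np.array(r.camera_model(c)\['T'\])/np.array(CM(c)['T'])/" h.py
python3 det.py; python3 - <<'E'
import cv2
b=cv2.imread('pics/s6.png')[190:260,150:250];cv2.imwrite('pics/s6c.png',cv2.resize(b,(700,490),interpolation=cv2.INTER_CUBIC))
E
```

```text
jar (array([0.4265, 0.0045]), 80.0)
jar (array([ 0.53 , -0.003]), 71.1)
jar (array([ 0.4375, -0.0955]), 76.2)
jar (array([ 0.5305, -0.102 ]), 75.3)
bore (array([0.398, 0.18 ]), 80.0)
bore (array([0.462 , 0.1705]), 80.0)
bore (array([0.4075, 0.2445]), 80.0)
bore (array([0.4715, 0.2355]), 80.0)
scene jar_a spot_point 0.93 [ 0.5286 -0.0059 -0.0039]
scene jar_a spot_point 0.8 [ 0.4356 -0.0965 -0.0051]
scene jar_a spot_point 0.77 [ 0.5309 -0.1023 -0.0017]
scene jar_a spot_point 0.61 [ 0.4226  0.0033 -0.0068]
```

View pics/s6c.png

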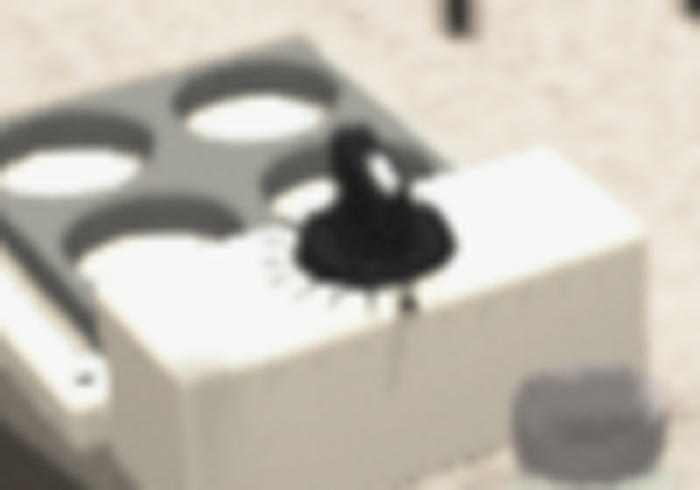

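```bash
python3 - <<'E'
from h import *
c=lambda P:np.round((proj('scene',P)-[150,190])*7)
print(c([.4195,.0915,.0945]))
for n in(0,.5,1):
    t=np.radians(252.5-20*n);print(n,c([.4195+.022*np.cos(t),.0915+.022*np.sin(t),.0945]))
B=np.array([[.398,.18],[.462,.1705],[.4075,.2445],[.4715,.2355]]);ctr=B.mean(0);print(ctr)
x=(B[2]+B[3]-B[0]-B[1]);y=B[0]+B[2]-B[1]-B[3];print(np.degrees(np.arctan2(x[1],x[0])),np.degrees(np.arctan2(y[1],y[0]))-90,np.linalg.norm(x)/2,np.linalg.norm(y)/2)
E
```

```text
[371. 145.]
0 [396. 179.]
0.5 [383. 182.]
1 [369. 183.]
[0.43475  0.207625]
81.65322096046803 81.77591886815591 0.06544320056354211 0.06466500212634343
```

The dial's white line runs to (400,200), towards the stud at (405,300), so it is at off. Now jar 1.

Emit:
arm_command:
  xyz:
    - [0.006,0.013,0]
    - [0.006,0.013,0]
    - [0.006,0.013,0]
    - [0.006,0.013,0]
    - [0.006,0.013,0]
    - [0.006,0.013,0]
    - [0.006,0.013,0]
    - [0.006,0.013,0]
    - [0.006,0.013,0]
    - [0.006,0.013,0]
    - [0.006,0.013,0]
    - [0.006,0.013,0]
    - [0.006,0.013,0]
    - [0.006,0.013,0]
    - [0.006,0.013,0]
    - [0.006,0.013,0]
    - [0.006,0.013,0]
    - [0.006,0.013,0]
    - [0.006,0.013,0]
  rot:
    - [0,0,-0.11]
    - [0,0,-0.22]
    - [0,0,-0.33]
    - [0,0,-0.44]
    - [0,0,-0.55]
    - [0,0,-0.66]
    - [0,0,-0.77]
    - [0,0,-0.88]
    - [0,0,-0.99]
    - [0,0,-1.1]
    - [0,0,-1.21]
    - [0,0,-1.32]
    - [0,0,-1.43]
    - [0,0,-1.54]
    - [0,0,-1.65]
    - [0,0,-1.76]
    - [0,0,-1.87]
    - [0,0,-1.904]
    - [0,0,-1.904]
  grip: 0.87

```text
time: 15.93
ee_pos: [0.4253, 0.0049, 0.1452]
eef_rot: [0.446, 0.895, -0.0, -0.0]
ft_force: [-0.1, 0.5, 0.5]
width: 0.0756
grip_force: 0.0
```

Emit:
arm_command:
  xyz:
    - [0,-0.001,-0.04]
    - [0,-0.001,-0.08]
    - [0,-0.001,-0.12]
    - [0,-0.001,-0.142]
    - [0,-0.001,-0.15]
    - [0,-0.001,-0.15]
    - [0,-0.001,-0.15]
  rot:
    - [0,0,0]
    - [0,0,0]
    - [0,0,0]
    - [0,0,0]
    - [0,0,0]
    - [0,0,0]
    - [0,0,0]

```text
time: 16.52
ee_pos: [0.4261, 0.0034, -0.0038]
eef_rot: [0.445, 0.896, 0.0, 0.0]
ft_force: [-0.7, 0.6, 0.5]
width: 0.0759
grip_force: 0.0
```

Emit:
arm_command:
  xyz:
    - [0,0,0]
    - [0,0,0]
    - [0,0,0]
    - [0,0,0]
    - [0,0,0]
    - [0,0,0]
    - [0,0,0]
    - [0,0,0]
  rot:
    - [0,0,0]
    - [0,0,0]
    - [0,0,0]
    - [0,0,0]
    - [0,0,0]
    - [0,0,0]
    - [0,0,0]
    - [0,0,0]
  grip: 0.3
  squeeze: 15

```text
time: 17.18
ee_pos: [0.4258, 0.0032, -0.0044]
eef_rot: [0.446, 0.895, 0.0, 0.0]
ft_force: [0.3, 0.5, 3.8]
width: 0.0423
grip_force: 15.0
```

Emit:
arm_command:
  xyz:
    - [0,0,0.04]
    - [0,0,0.08]
    - [0,0,0.12]
    - [0,0,0.15]
    - [0.008,0.04,0.15]
    - [0.016,0.08,0.15]
    - [0.024,0.12,0.15]
    - [0.032,0.16,0.15]
    - [0.04,0.2,0.15]
    - [0.047,0.235,0.15]
    - [0.047,0.235,0.15]
    - [0.047,0.235,0.15]
    - [0.047,0.235,0.15]
  rot:
    - [0,0,0]
    - [0,0,0]
    - [0,0,0]
    - [0,0,0]
    - [0,0,0]
    - [0,0,0]
    - [0,0,0]
    - [0,0,0]
    - [0,0,0]
    - [0,0,0]
    - [0,0,0]
    - [0,0,0]
    - [0,0,0]

```text
time: 18.27
ee_pos: [0.4722, 0.2372, 0.1447]
eef_rot: [0.446, 0.895, -0.001, -0.0]
ft_force: [-0.6, -0.7, -0.7]
width: 0.0426
grip_force: 15.0
```

Emit:
arm_command:
  xyz:
    - [0,0,-0.035]
    - [0,0,-0.07]
    - [0,0,-0.1]
    - [0,0,-0.108]
    - [0,0,-0.113]
    - [0,0,-0.117]
    - [0,0,-0.117]
  rot:
    - [0,0,0]
    - [0,0,0]
    - [0,0,0]
    - [0,0,0]
    - [0,0,0]
    - [0,0,0]
    - [0,0,0]

```text
time: 18.85
ee_pos: [0.4732, 0.238, 0.0294]
eef_rot: [0.446, 0.895, 0.001, 0.0]
ft_force: [0.0, -0.4, -1.1]
width: 0.0428
grip_force: 15.0
```

Emit:
arm_command:
  xyz:
    - [0,0,-0.003]
    - [0,0,-0.006]
    - [0,0,-0.009]
    - [0,0,-0.012]
    - [0,0,-0.0135]
    - [0,0,-0.0135]
  rot:
    - [0,0,0]
    - [0,0,0]
    - [0,0,0]
    - [0,0,0]
    - [0,0,0]
    - [0,0,0]

```text
time: 19.35
ee_pos: [0.4726, 0.2383, 0.0156]
eef_rot: [0.446, 0.895, 0.0, -0.0]
ft_force: [-3.5, -0.9, 8.2]
width: 0.0428
grip_force: 15.0
```

Emit:
arm_command:
  xyz:
    - [0,0,0]
    - [0,0,0]
    - [0,0,0]
    - [0,0,0.04]
    - [0,0,0.08]
    - [0,0,0.12]
    - [0,0,0.13]
    - [0.009,-0.04,0.13]
    - [0.018,-0.08,0.13]
    - [0.027,-0.12,0.13]
    - [0.036,-0.16,0.13]
    - [0.045,-0.2,0.13]
    - [0.057,-0.2425,0.13]
    - [0.057,-0.2425,0.13]
    - [0.057,-0.2425,0.13]
  rot:
    - [0,0,0]
    - [0,0,0]
    - [0,0,0]
    - [0,0,0]
    - [0,0,0]
    - [0,0,0]
    - [0,0,0]
    - [0,0,0]
    - [0,0,0]
    - [0,0,0]
    - [0,0,0]
    - [0,0,0]
    - [0,0,0]
    - [0,0,0]
    - [0,0,0]
  grip: 0.72

```text
time: 20.6
ee_pos: [0.5298, -0.0077, 0.1448]
eef_rot: [0.448, 0.894, -0.0, 0.0]
ft_force: [0.4, 0.2, -1.2]
width: 0.0626
grip_force: 0.0
```

```bash
python3 - <<'E'
from h import *
print(r.read_state()['ee_pos']);r.camera('scene');find('jar_a','scene');find('cover','scene');r.camera('top');find('jar_a','top');find('cover','top')
E
```

```text
[ 0.52977223 -0.00767453  0.14479899]
scene jar_a spot_point 0.93 [ 0.5296 -0.1044 -0.0017]
scene jar_a spot_point 0.73 [ 0.5273 -0.0075 -0.0053]
scene jar_a spot_point 0.69 [0.4682 0.2352 0.0151]
scene jar_a spot_point 0.61 [ 0.4348 -0.0951 -0.004 ]
scene cover spot_point 0.64 [ 0.4363 -0.2634  0.001 ]
top cover spot_point 0.89 [ 4.394e-01 -2.659e-01  2.000e-04]
```

Emit:
arm_command:
  xyz:
    - [0,0.001,-0.04]
    - [0,0.001,-0.08]
    - [0,0.001,-0.12]
    - [0,0.001,-0.142]
    - [0,0.001,-0.15]
    - [0,0.001,-0.15]
    - [0,0.001,-0.15]
  rot:
    - [0,0,0]
    - [0,0,0]
    - [0,0,0]
    - [0,0,0]
    - [0,0,0]
    - [0,0,0]
    - [0,0,0]
  grip: 0.87

```text
time: 21.48
ee_pos: [0.5302, -0.003, -0.0041]
eef_rot: [0.445, 0.895, 0.0, 0.0]
ft_force: [1.1, 0.6, 0.2]
width: 0.0753
grip_force: 0.0
```

Emit:
arm_command:
  xyz:
    - [0,0,0]
    - [0,0,0]
    - [0,0,0]
    - [0,0,0]
    - [0,0,0]
    - [0,0,0]
    - [0,0,0]
    - [0,0,0]
  rot:
    - [0,0,0]
    - [0,0,0]
    - [0,0,0]
    - [0,0,0]
    - [0,0,0]
    - [0,0,0]
    - [0,0,0]
    - [0,0,0]
  grip: 0.3
  squeeze: 15

```text
time: 22.15
ee_pos: [0.5299, -0.0032, -0.0048]
eef_rot: [0.446, 0.895, 0.0, 0.0]
ft_force: [1.6, 1.5, 3.3]
width: 0.0431
grip_force: 15.0
```

Emit:
arm_command:
  xyz:
    - [0,0,0.04]
    - [0,0,0.08]
    - [0,0,0.12]
    - [0,0,0.15]
    - [-0.017,0.035,0.15]
    - [-0.034,0.07,0.15]
    - [-0.051,0.105,0.15]
    - [-0.068,0.14,0.15]
    - [-0.085,0.175,0.15]
    - [-0.102,0.21,0.15]
    - [-0.115,0.235,0.15]
    - [-0.1225,0.2505,0.15]
    - [-0.1225,0.2505,0.15]
    - [-0.1225,0.2505,0.11]
    - [-0.1225,0.2505,0.07]
    - [-0.1225,0.2505,0.045]
    - [-0.1225,0.2505,0.039]
    - [-0.1225,0.2505,0.036]
    - [-0.1225,0.2505,0.033]
    - [-0.1225,0.2505,0.033]
  rot:
    - [0,0,0]
    - [0,0,0]
    - [0,0,0]
    - [0,0,0]
    - [0,0,0]
    - [0,0,0]
    - [0,0,0]
    - [0,0,0]
    - [0,0,0]
    - [0,0,0]
    - [0,0,0]
    - [0,0,0]
    - [0,0,0]
    - [0,0,0]
    - [0,0,0]
    - [0,0,0]
    - [0,0,0]
    - [0,0,0]
    - [0,0,0]
    - [0,0,0]

```text
time: 23.82
ee_pos: [0.4079, 0.2474, 0.0289]
eef_rot: [0.446, 0.895, 0.001, 0.0]
ft_force: [0.6, -0.0, -2.1]
width: 0.0428
grip_force: 15.0
```

Emit:
arm_command:
  xyz:
    - [0,0,-0.003]
    - [0,0,-0.006]
    - [0,0,-0.009]
    - [0,0,-0.012]
    - [0,0,-0.0125]
    - [0,0,-0.0125]
  rot:
    - [0,0,0]
    - [0,0,0]
    - [0,0,0]
    - [0,0,0]
    - [0,0,0]
    - [0,0,0]

```text
time: 24.32
ee_pos: [0.407, 0.2471, 0.0153]
eef_rot: [0.446, 0.895, -0.0, 0.0]
ft_force: [0.7, -0.4, -2.1]
width: 0.0424
grip_force: 15.0
```

Emit:
arm_command:
  xyz:
    - [0,0,0]
    - [0,0,0]
    - [0,0,0]
    - [0,0,0.04]
    - [0,0,0.08]
    - [0,0,0.12]
    - [0,0,0.13]
    - [0.004,-0.04,0.13]
    - [0.008,-0.08,0.13]
    - [0.012,-0.12,0.13]
    - [0.016,-0.16,0.13]
    - [0.02,-0.2,0.13]
    - [0.024,-0.24,0.13]
    - [0.028,-0.28,0.13]
    - [0.03,-0.32,0.13]
    - [0.03,-0.343,0.13]
    - [0.03,-0.343,0.13]
    - [0.03,-0.343,0.13]
    - [0.03,-0.343,0.13]
  rot:
    - [0,0,0]
    - [0,0,0]
    - [0,0,0]
    - [0,0,0]
    - [0,0,0]
    - [0,0,0]
    - [0,0,0]
    - [0,0,0]
    - [0,0,0]
    - [0,0,0]
    - [0,0,0]
    - [0,0,0]
    - [0,0,0]
    - [0,0,0]
    - [0,0,0]
    - [0,0,0]
    - [0,0,0]
    - [0,0,0]
    - [0,0,0]
  grip: 0.72

```text
time: 25.9
ee_pos: [0.437, -0.0951, 0.1453]
eef_rot: [0.445, 0.895, 0.0, -0.0]
ft_force: [-0.3, 0.0, 0.8]
width: 0.0625
grip_force: 0.0
```

```bash
python3 - <<'E'
from h import *
print(r.read_state()['ee_pos']);r.camera('scene');find('jar_a','scene');find('cover','scene')
E
```

```text
[ 0.4370451  -0.0950984   0.14533536]
scene jar_a spot_point 0.93 [ 0.5306 -0.1037 -0.0013]
scene jar_a spot_point 0.76 [ 0.4346 -0.0937 -0.0043]
scene jar_a spot_point 0.66 [0.4656 0.2375 0.0148]
scene jar_a spot_point 0.63 [0.4019 0.2447 0.0165]
scene cover spot_point 0.74 [ 0.4402 -0.265  -0.0014]
```

Emit:
arm_command:
  xyz:
    - [0,0,-0.04]
    - [0,0,-0.08]
    - [0,0,-0.12]
    - [0,0,-0.142]
    - [0,0,-0.15]
    - [0,0,-0.15]
    - [0,0,-0.15]
  rot:
    - [0,0,0]
    - [0,0,0]
    - [0,0,0]
    - [0,0,0]
    - [0,0,0]
    - [0,0,0]
    - [0,0,0]
  grip: 0.87

```text
time: 26.63
ee_pos: [0.4376, -0.0957, -0.0038]
eef_rot: [0.445, 0.895, 0.0, 0.0]
ft_force: [-0.5, -0.9, 0.6]
width: 0.0751
grip_force: 0.0
```

Emit:
arm_command:
  xyz:
    - [0,0,0]
    - [0,0,0]
    - [0,0,0]
    - [0,0,0]
    - [0,0,0]
    - [0,0,0]
    - [0,0,0]
    - [0,0,0]
  rot:
    - [0,0,0]
    - [0,0,0]
    - [0,0,0]
    - [0,0,0]
    - [0,0,0]
    - [0,0,0]
    - [0,0,0]
    - [0,0,0]
  grip: 0.3
  squeeze: 15

```text
time: 27.3
ee_pos: [0.4372, -0.0958, -0.0044]
eef_rot: [0.446, 0.895, 0.0, 0.0]
ft_force: [-0.4, 0.9, 4.5]
width: 0.0427
grip_force: 15.0
```

Emit:
arm_command:
  xyz:
    - [0,0,0.04]
    - [0,0,0.08]
    - [0,0,0.12]
    - [0,0,0.15]
    - [0.004,0.04,0.15]
    - [0.008,0.08,0.15]
    - [0.012,0.12,0.15]
    - [0.016,0.16,0.15]
    - [0.02,0.2,0.15]
    - [0.024,0.24,0.15]
    - [0.0264,0.2685,0.15]
    - [0.0264,0.2685,0.15]
    - [0.0264,0.2685,0.15]
    - [0.0264,0.2685,0.11]
    - [0.0264,0.2685,0.07]
    - [0.0264,0.2685,0.045]
    - [0.0264,0.2685,0.039]
    - [0.0264,0.2685,0.036]
    - [0.0264,0.2685,0.033]
    - [0.0264,0.2685,0.033]
  rot:
    - [0,0,0]
    - [0,0,0]
    - [0,0,0]
    - [0,0,0]
    - [0,0,0]
    - [0,0,0]
    - [0,0,0]
    - [0,0,0]
    - [0,0,0]
    - [0,0,0]
    - [0,0,0]
    - [0,0,0]
    - [0,0,0]
    - [0,0,0]
    - [0,0,0]
    - [0,0,0]
    - [0,0,0]
    - [0,0,0]
    - [0,0,0]
    - [0,0,0]

```text
time: 28.97
ee_pos: [0.4644, 0.1727, 0.0296]
eef_rot: [0.446, 0.895, 0.001, 0.001]
ft_force: [-0.0, 0.8, -0.5]
width: 0.0431
grip_force: 15.0
```

Emit:
arm_command:
  xyz:
    - [0,0,-0.003]
    - [0,0,-0.006]
    - [0,0,-0.009]
    - [0,0,-0.012]
    - [0,0,-0.0135]
    - [0,0,-0.0135]
  rot:
    - [0,0,0]
    - [0,0,0]
    - [0,0,0]
    - [0,0,0]
    - [0,0,0]
    - [0,0,0]

```text
time: 29.47
ee_pos: [0.4635, 0.1727, 0.0154]
eef_rot: [0.446, 0.895, 0.0, -0.0]
ft_force: [-2.4, -2.4, 6.8]
width: 0.043
grip_force: 15.0
```

Emit:
arm_command:
  xyz:
    - [0,0,0]
    - [0,0,0]
    - [0,0,0]
    - [0,0,0.04]
    - [0,0,0.08]
    - [0,0,0.12]
    - [0,0,0.13]
    - [0.01,-0.04,0.13]
    - [0.02,-0.08,0.13]
    - [0.03,-0.12,0.13]
    - [0.04,-0.16,0.13]
    - [0.05,-0.2,0.13]
    - [0.06,-0.24,0.13]
    - [0.067,-0.2747,0.13]
    - [0.067,-0.2747,0.13]
    - [0.067,-0.2747,0.13]
    - [0.067,-0.2747,0.13]
  rot:
    - [0,0,0]
    - [0,0,0]
    - [0,0,0]
    - [0,0,0]
    - [0,0,0]
    - [0,0,0]
    - [0,0,0]
    - [0,0,0]
    - [0,0,0]
    - [0,0,0]
    - [0,0,0]
    - [0,0,0]
    - [0,0,0]
    - [0,0,0]
    - [0,0,0]
    - [0,0,0]
    - [0,0,0]
  grip: 0.72

```text
time: 30.88
ee_pos: [0.5303, -0.1017, 0.1445]
eef_rot: [0.446, 0.895, 0.0, -0.0]
ft_force: [0.9, 1.1, 0.1]
width: 0.0625
grip_force: 0.0
```

```bash
python3 - <<'E'
from h import *
print(r.read_state()['ee_pos']);r.camera('scene');find('jar_a','scene');find('cover','scene')
E
```

```text
[ 0.53030187 -0.10166453  0.14452264]
scene jar_a spot_point 0.82 [ 0.5314 -0.1019 -0.0027]
scene jar_a spot_point 0.79 [0.46   0.1751 0.0154]
scene jar_a spot_point 0.6 [0.4036 0.2442 0.017 ]
scene jar_a spot_point 0.53 [0.4664 0.2367 0.0164]
scene cover spot_point 0.93 [ 0.4393 -0.2638  0.0018]
```

Emit:
arm_command:
  xyz:
    - [0,0,-0.04]
    - [0,0,-0.08]
    - [0,0,-0.12]
    - [0,0,-0.142]
    - [0,0,-0.15]
    - [0,0,-0.15]
    - [0,0,-0.15]
  rot:
    - [0,0,0]
    - [0,0,0]
    - [0,0,0]
    - [0,0,0]
    - [0,0,0]
    - [0,0,0]
    - [0,0,0]
  grip: 0.87

```text
time: 31.62
ee_pos: [0.5312, -0.1018, -0.004]
eef_rot: [0.445, 0.895, 0.0, 0.0]
ft_force: [-0.5, -0.6, 0.5]
width: 0.0755
grip_force: 0.0
```

Emit:
arm_command:
  xyz:
    - [0,0,0]
    - [0,0,0]
    - [0,0,0]
    - [0,0,0]
    - [0,0,0]
    - [0,0,0]
    - [0,0,0]
    - [0,0,0]
  rot:
    - [0,0,0]
    - [0,0,0]
    - [0,0,0]
    - [0,0,0]
    - [0,0,0]
    - [0,0,0]
    - [0,0,0]
    - [0,0,0]
  grip: 0.3
  squeeze: 15

```text
time: 32.28
ee_pos: [0.5306, -0.1021, -0.0049]
eef_rot: [0.446, 0.895, 0.0, 0.0]
ft_force: [-0.1, -0.3, 3.4]
width: 0.043
grip_force: 15.0
```

Emit:
arm_command:
  xyz:
    - [0,0,0.04]
    - [0,0,0.08]
    - [0,0,0.12]
    - [0,0,0.15]
    - [-0.0165,0.0355,0.15]
    - [-0.033,0.071,0.15]
    - [-0.0495,0.1065,0.15]
    - [-0.066,0.142,0.15]
    - [-0.0825,0.1775,0.15]
    - [-0.099,0.213,0.15]
    - [-0.116,0.2485,0.15]
    - [-0.1324,0.284,0.15]
    - [-0.1324,0.284,0.15]
    - [-0.1324,0.284,0.11]
    - [-0.1324,0.284,0.07]
    - [-0.1324,0.284,0.045]
    - [-0.1324,0.284,0.039]
    - [-0.1324,0.284,0.036]
    - [-0.1324,0.284,0.033]
    - [-0.1324,0.284,0.033]
  rot:
    - [0,0,0]
    - [0,0,0]
    - [0,0,0]
    - [0,0,0]
    - [0,0,0]
    - [0,0,0]
    - [0,0,0]
    - [0,0,0]
    - [0,0,0]
    - [0,0,0]
    - [0,0,0]
    - [0,0,0]
    - [0,0,0]
    - [0,0,0]
    - [0,0,0]
    - [0,0,0]
    - [0,0,0]
    - [0,0,0]
    - [0,0,0]
    - [0,0,0]

```text
time: 33.95
ee_pos: [0.3989, 0.1824, 0.0289]
eef_rot: [0.446, 0.895, 0.001, 0.0]
ft_force: [-0.2, 0.6, -0.9]
width: 0.0428
grip_force: 15.0
```

Emit:
arm_command:
  xyz:
    - [0,0,-0.003]
    - [0,0,-0.006]
    - [0,0,-0.009]
    - [0,0,-0.012]
    - [0,0,-0.0128]
    - [0,0,-0.0128]
  rot:
    - [0,0,0]
    - [0,0,0]
    - [0,0,0]
    - [0,0,0]
    - [0,0,0]
    - [0,0,0]

```text
time: 34.45
ee_pos: [0.3979, 0.1819, 0.0151]
eef_rot: [0.446, 0.895, -0.0, -0.0]
ft_force: [-0.5, 0.2, -0.0]
width: 0.0427
grip_force: 15.0
```

Emit:
arm_command:
  xyz:
    - [0,0,0]
    - [0,0,0]
    - [0,0,0]
    - [0,0,0.04]
    - [0,0,0.08]
    - [0,0,0.12]
    - [0,0,0.13]
    - [0,0,0.13]
  rot:
    - [0,0,0]
    - [0,0,0]
    - [0,0,0]
    - [0,0,0]
    - [0,0,0]
    - [0,0,0]
    - [0,0,0]
    - [0,0,0]
  grip: 0.72

```text
time: 35.12
ee_pos: [0.3999, 0.1831, 0.1485]
eef_rot: [0.446, 0.895, 0.003, 0.001]
ft_force: [0.2, 0.6, -0.8]
width: 0.0625
grip_force: 0.0
```

```bash
python3 - <<'E'
from h import *
im=snap('top','t7.png');find('cover','top');find('jar_a','top')
u=proj('top',[.439,-.2655,.09]).astype(int);print(u)
w=im[u[1]-35:u[1]+35,u[0]-30:u[0]+30].max(2);m=(w<75).astype(np.uint8)
n,l,st,ce=cv2.connectedComponentsWithStats(m);k=1+np.argmax(st[1:,4]);print(st[k],ce[k])
ys,xs=np.nonzero(l==k);P=np.array([unproj('top',(x+u[0]-30,y+u[1]-35),.09)[:2] for x,y in zip(xs,ys)])
(c,s,a)=cv2.minAreaRect((P*1000).astype(np.float32));print(c,s,a,P.mean(0))
U,S,V=np.linalg.svd(P-P.mean(0));print(np.degrees(np.arctan2(V[0,1],V[0,0])))
print(r.read_state()['ee_pos']);r.camera('scene');find('jar_a','scene')
E
```

```text
top cover spot_point 0.65 [0.394  0.185  0.0217]
top cover spot_point 0.6 [ 4.356e-01 -2.672e-01  1.000e-04]
top jar_a spot_point 0.83 [0.4641 0.17   0.0199]
top jar_a spot_point 0.69 [0.3953 0.1825 0.0202]
top jar_a spot_point 0.5 [0.4722 0.2369 0.0202]
[400 248]
[ 24  23  10  27 217] [28.48387097 36.02304147]
(437.6716003417969, -261.01123046875) (54.42161560058594, 16.845800399780273) 5.204599380493164 [ 0.43755321 -0.2609927 ]
-174.6765543975149
[0.39743686 0.18159994 0.14402474]
scene jar_a spot_point 0.95 [0.3982 0.18   0.0181]
scene jar_a spot_point 0.92 [0.4667 0.2359 0.0154]
scene jar_a spot_point 0.84 [0.4039 0.244  0.0167]
scene jar_a spot_point 0.67 [0.4643 0.1744 0.0153]
scene jar_a spot_point 0.41 [0.4658 0.1721 0.0146]
```

View pics/t7.png

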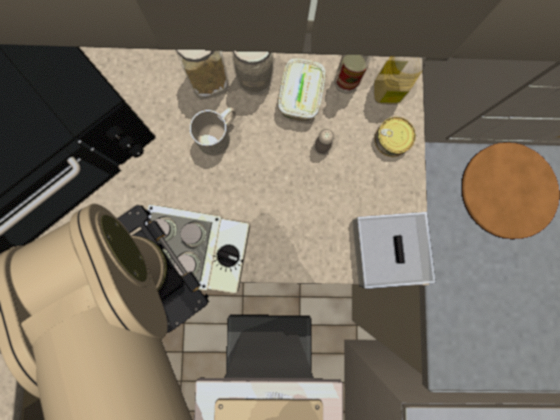

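The top picture shows the dial line pointing right at (240,258), which is off, and the jars in the block. The cover is unmoved, with its handle centred at (400,249). Moving over it.

Emit:
arm_command:
  xyz:
    - [0.0036,-0.04,0]
    - [0.0072,-0.08,0]
    - [0.011,-0.12,0]
    - [0.0145,-0.16,0]
    - [0.018,-0.2,0]
    - [0.0215,-0.24,0]
    - [0.025,-0.28,0]
    - [0.029,-0.32,0]
    - [0.0325,-0.36,0]
    - [0.036,-0.4,0]
    - [0.04,-0.447,0]
    - [0.04,-0.447,0]
    - [0.04,-0.447,0]
    - [0.04,-0.447,0]
    - [0.04,-0.447,0]
    - [0.04,-0.447,0]
  rot:
    - [0,0,0.1]
    - [0,0,0.2]
    - [0,0,0.3]
    - [0,0,0.4]
    - [0,0,0.5]
    - [0,0,0.6]
    - [0,0,0.7]
    - [0,0,0.8]
    - [0,0,0.9]
    - [0,0,1.0]
    - [0,0,1.0175]
    - [0,0,1.0175]
    - [0,0,1.0175]
    - [0,0,1.0175]
    - [0,0,1.0175]
    - [0,0,1.0175]
  grip: 0.6

```text
time: 36.7
ee_pos: [0.4377, -0.2639, 0.1444]
eef_rot: [-0.047, 0.999, 0.0, -0.001]
ft_force: [0.5, 1.7, -0.4]
width: 0.0524
grip_force: 0.0
```

```bash
python3 - <<'E'
from h import *
s=r.read_state();print(s['ee_pos'],s['eef_rot'],s['joint_positions']);r.camera('scene');find('cover','scene')
E
```

```text
[ 0.43774662 -0.26392768  0.14443155] [-4.71922306e-02  9.98885575e-01  3.87551347e-04 -5.92657260e-04] [-0.53284098  0.17803768  1.09848707  1.86560133 -0.16994172  1.20066283
  2.28659677]
scene cover spot_point 0.74 [ 0.438  -0.2649  0.0011]
```

Emit:
arm_command:
  xyz:
    - [0,0,-0.04]
    - [0,0,-0.08]
    - [0,0,-0.1]
    - [0,0,-0.1075]
    - [0,0,-0.1075]
    - [0,0,-0.1075]
  rot:
    - [0,0,0]
    - [0,0,0]
    - [0,0,0]
    - [0,0,0]
    - [0,0,0]
    - [0,0,0]

```text
time: 37.3
ee_pos: [0.4386, -0.265, 0.0387]
eef_rot: [-0.047, 0.999, -0.0, 0.001]
ft_force: [0.4, -0.1, 0.5]
width: 0.0518
grip_force: 0.0
```

Emit:
arm_command:
  xyz:
    - [0,0,0]
    - [0,0,0]
    - [0,0,0]
    - [0,0,0]
    - [0,0,0]
    - [0,0,0]
    - [0,0,0]
    - [0,0,0]
  rot:
    - [0,0,0]
    - [0,0,0]
    - [0,0,0]
    - [0,0,0]
    - [0,0,0]
    - [0,0,0]
    - [0,0,0]
    - [0,0,0]
  grip: 0
  squeeze: 35

```text
time: 37.97
ee_pos: [0.438, -0.2651, 0.0377]
eef_rot: [-0.047, 0.999, 0.0, 0.0]
ft_force: [-0.1, 0.0, 2.0]
width: 0.0134
grip_force: 35.0
```

Emit:
arm_command:
  xyz:
    - [0,0,0.02]
    - [0,0,0.05]
    - [0,0,0.09]
    - [0,0,0.13]
    - [0,0,0.15]
    - [0,0.03,0.15]
    - [0,0.07,0.15]
    - [0,0.11,0.15]
    - [0,0.15,0.15]
    - [0,0.19,0.15]
    - [0,0.23,0.15]
    - [0,0.27,0.15]
    - [0,0.31,0.15]
    - [0,0.35,0.15]
    - [0,0.39,0.15]
    - [-0.001,0.43,0.15]
    - [-0.0025,0.46,0.15]
    - [-0.0025,0.475,0.15]
    - [-0.0025,0.475,0.15]
    - [-0.0025,0.475,0.15]
  rot:
    - [0,0,0]
    - [0,0,0]
    - [0,0,0]
    - [0,0,0]
    - [0,0,0]
    - [0,0,-0.05]
    - [0,0,-0.1]
    - [0,0,-0.15]
    - [0,0,-0.2]
    - [0,0,-0.232]
    - [0,0,-0.232]
    - [0,0,-0.232]
    - [0,0,-0.232]
    - [0,0,-0.232]
    - [0,0,-0.232]
    - [0,0,-0.232]
    - [0,0,-0.232]
    - [0,0,-0.232]
    - [0,0,-0.232]
    - [0,0,-0.232]

```text
time: 39.63
ee_pos: [0.4353, 0.2096, 0.187]
eef_rot: [0.069, 0.998, -0.001, -0.0]
ft_force: [0.4, 0.5, -3.1]
width: 0.0142
grip_force: 35.0
```

```bash
python3 - <<'E'
from h import *
s=r.read_state();print(s['ee_pos'],s['eef_rot'],s['width'],s['joint_positions'],s['torque'])
b=snap('scene','s8.png')[:,:,::-1][110:270,90:270]
find('cover','scene')
cv2.imwrite('pics/s8c.png',cv2.resize(b,(720,560),interpolation=cv2.INTER_CUBIC))
c=lambda P:np.round((proj('scene',P)-[90,110])*[4,3.5])
p=s['ee_pos'];t=np.radians(82);e=np.array([np.cos(t),np.sin(t)]);f=np.array([-e[1],e[0]])
for a,b2 in((-1,1),(-1,-1),(1,1)): q=p[:2]+.076*(a*e+b2*f);print(a,b2,c([*q,.15]),c([*q,.212]))
E
```

```text
[0.43525322 0.20955582 0.1870224 ] [ 6.86956515e-02  9.97637305e-01 -7.85532950e-04 -3.13797556e-04] 0.014192073416825931 [-1.07802746e+00  1.35688848e-03  5.40862102e-01  1.85663486e+00
  2.45268457e-04  1.28520520e+00  8.96062143e-01] [-0.04019979  0.00297786 -0.00523324]
scene cover spot_point 0.58 [0.4325 0.2104 0.1516]
-1 1 [260. 270.] [246. 165.]
-1 -1 [536. 208.] [531. 110.]
1 1 [146. 179.] [130.  82.]
```

View pics/s8c.png

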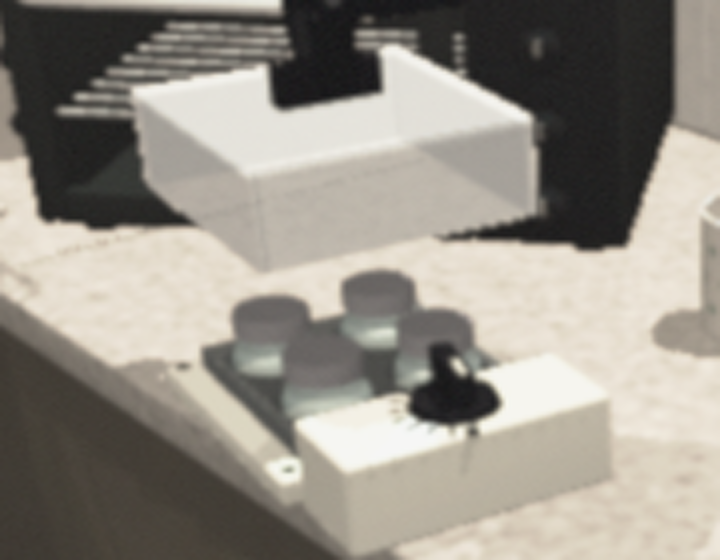

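The cover hangs level; its near bottom corner is at (265,270), against (260,270) predicted. Four jars stand in the block below. Lowering it.

Emit:
arm_command:
  xyz:
    - [0,0,-0.03]
    - [0,0,-0.06]
    - [0,0,-0.08]
    - [0,0,-0.09]
    - [0,0,-0.1]
    - [0,0,-0.105]
    - [0,0,-0.11]
    - [0,0,-0.114]
    - [0,0,-0.116]
    - [0,0,-0.116]
  rot:
    - [0,0,0]
    - [0,0,0]
    - [0,0,0]
    - [0,0,0]
    - [0,0,0]
    - [0,0,0]
    - [0,0,0]
    - [0,0,0]
    - [0,0,0]
    - [0,0,0]

```text
time: 40.57
ee_pos: [0.4356, 0.2099, 0.0717]
eef_rot: [0.069, 0.998, 0.0, 0.0]
ft_force: [0.4, 0.1, -2.1]
width: 0.014
grip_force: 35.0
```

Emit:
arm_command:
  xyz:
    - [0,0,-0.003]
    - [0,0,-0.006]
    - [0,0,-0.009]
    - [0,0,-0.012]
    - [0,0,-0.0135]
    - [0,0,-0.0135]
  rot:
    - [0,0,0]
    - [0,0,0]
    - [0,0,0]
    - [0,0,0]
    - [0,0,0]
    - [0,0,0]

```text
time: 41.07
ee_pos: [0.4354, 0.2098, 0.0579]
eef_rot: [0.069, 0.998, -0.0, -0.0]
ft_force: [0.2, 0.1, -3.0]
width: 0.0135
grip_force: 35.0
```

Emit:
arm_command:
  xyz:
    - [0,0,-0.0005]
    - [0,0,-0.001]
    - [0,0,-0.001]
  rot:
    - [0,0,0]
    - [0,0,0]
    - [0,0,0]

```text
time: 41.32
ee_pos: [0.4355, 0.2099, 0.0576]
eef_rot: [0.069, 0.998, 0.0, -0.0]
ft_force: [-2.5, -1.7, 6.5]
width: 0.0137
grip_force: 35.0
```

Emit:
arm_command:
  xyz:
    - [0,0,0]
    - [0,0,0]
    - [0,0,0]
    - [0,0,0]
    - [0,0,0]
    - [0,0,0.03]
    - [0,0,0.06]
    - [0,0,0.08]
    - [0,0,0.08]
  rot:
    - [0,0,0]
    - [0,0,0]
    - [0,0,0]
    - [0,0,0]
    - [0,0,0]
    - [0,0,0]
    - [0,0,0]
    - [0,0,0]
    - [0,0,0]
  grip: 0.6

```text
time: 42.07
ee_pos: [0.4376, 0.2111, 0.1411]
eef_rot: [0.069, 0.998, 0.002, 0.002]
ft_force: [0.6, 0.6, 0.3]
width: 0.0515
grip_force: 0.0
```

```bash
python3 - <<'E'
from h import *
s=r.read_state();print(s['ee_pos'],s['eef_rot'],s['width'])
b=snap('scene','s9.png')[:,:,::-1][110:270,90:270]
find('cover','scene')
cv2.imwrite('pics/s9c.png',cv2.resize(b,(720,560),interpolation=cv2.INTER_CUBIC))
c=lambda P:np.round((proj('scene',P)-[90,110])*[4,3.5])
t=np.radians(82);e=np.array([np.cos(t),np.sin(t)]);f=np.array([-e[1],e[0]])
for a,b2 in((-1,1),(-1,-1),(1,1),(1,-1)): q=np.array([.4355,.21])+.076*(a*e+b2*f);print(a,b2,c([*q,.02]),c([*q,.082]))
E
```

```text
[0.4375885  0.2110734  0.14110739] [0.069234   0.9975954  0.00228707 0.00220108] 0.05146443223411877
scene cover spot_point 0.85 [0.437  0.2093 0.0211]
-1 1 [287. 469.] [274. 377.]
-1 -1 [544. 395.] [540. 309.]
1 1 [176. 363.] [162. 278.]
1 -1 [418. 304.] [411. 223.]
```

View pics/s9c.png

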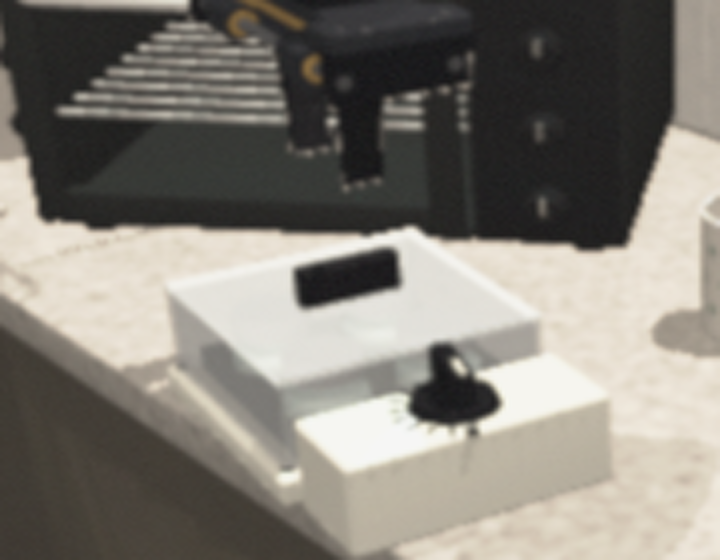

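The cover sits on the flange; its top corners at (280,385), (540,318) and (168,288) match the prediction. Now the dial.

Emit:
arm_command:
  xyz:
    - [-0.005,-0.03,0.01]
    - [-0.01,-0.07,0.01]
    - [-0.0165,-0.1,0.01]
    - [-0.0167,-0.1174,0.01]
    - [-0.0167,-0.1174,0.01]
    - [-0.0167,-0.1174,0.01]
    - [-0.0167,-0.1174,0.01]
    - [-0.0167,-0.1174,0.01]
    - [-0.0167,-0.1174,0.01]
    - [-0.0167,-0.1174,0.01]
    - [-0.0167,-0.1174,0.01]
    - [-0.0167,-0.1174,0.01]
    - [-0.0167,-0.1174,0.01]
    - [-0.0167,-0.1174,0.01]
    - [-0.0167,-0.1174,0.01]
    - [-0.0167,-0.1174,0.01]
    - [-0.0167,-0.1174,0.01]
    - [-0.0167,-0.1174,0.01]
  rot:
    - [0,0,-0.11]
    - [0,0,-0.22]
    - [0,0,-0.33]
    - [0,0,-0.44]
    - [0,0,-0.55]
    - [0,0,-0.66]
    - [0,0,-0.77]
    - [0,0,-0.88]
    - [0,0,-0.99]
    - [0,0,-1.1]
    - [0,0,-1.21]
    - [0,0,-1.32]
    - [0,0,-1.43]
    - [0,0,-1.54]
    - [0,0,-1.65]
    - [0,0,-1.745]
    - [0,0,-1.745]
    - [0,0,-1.745]
  grip: 0.45

```text
time: 43.67
ee_pos: [0.4183, 0.0922, 0.1462]
eef_rot: [0.808, 0.59, -0.001, -0.0]
ft_force: [-0.5, 0.4, 0.7]
width: 0.0392
grip_force: 0.0
```

Emit:
arm_command:
  xyz:
    - [0,0,-0.04]
    - [0,0,-0.075]
    - [0,0,-0.095]
    - [0,0,-0.101]
    - [0,0,-0.101]
    - [0,0,-0.101]
  rot:
    - [0,0,0]
    - [0,0,0]
    - [0,0,0]
    - [0,0,0]
    - [0,0,0]
    - [0,0,0]

```text
time: 44.17
ee_pos: [0.4192, 0.0926, 0.0468]
eef_rot: [0.808, 0.589, 0.0, 0.0]
ft_force: [0.3, 0.2, 0.1]
width: 0.0391
grip_force: 0.0
```

Emit:
arm_command:
  xyz:
    - [0,0,0]
    - [0,0,0]
    - [0,0,0]
    - [0,0,0]
    - [0,0,0]
    - [0,0,0]
    - [0,0,0]
  rot:
    - [0,0,0]
    - [0,0,0]
    - [0,0,0]
    - [0,0,0]
    - [0,0,0]
    - [0,0,0]
    - [0,0,0]
  grip: 0
  squeeze: 35

```text
time: 44.75
ee_pos: [0.4195, 0.0926, 0.0465]
eef_rot: [0.809, 0.588, 0.001, 0.0]
ft_force: [2.2, -0.5, 2.3]
width: 0.0127
grip_force: 35.0
```

Now turn it 80° clockwise (-1.40 rad), then release and lift.

Emit:
arm_command:
  xyz:
    - [0,0,0]
    - [0,0,0]
    - [0,0,0]
    - [0,0,0]
    - [0,0,0]
    - [0,0,0]
    - [0,0,0]
    - [0,0,0]
    - [0,0,0]
    - [0,0,0]
    - [0,0,0]
    - [0,0,0]
    - [0,0,0]
    - [0,0,0]
    - [0,0,0]
  rot:
    - [0,0,-0.11]
    - [0,0,-0.22]
    - [0,0,-0.33]
    - [0,0,-0.44]
    - [0,0,-0.55]
    - [0,0,-0.66]
    - [0,0,-0.77]
    - [0,0,-0.88]
    - [0,0,-0.99]
    - [0,0,-1.1]
    - [0,0,-1.21]
    - [0,0,-1.32]
    - [0,0,-1.4]
    - [0,0,-1.41]
    - [0,0,-1.41]

```text
time: 46.0
ee_pos: [0.4196, 0.0923, 0.0465]
eef_rot: [0.997, -0.075, 0.001, -0.0]
ft_force: [2.9, -3.9, 4.3]
width: 0.0126
grip_force: 35.0
```

Emit:
arm_command:
  xyz:
    - [0,0,0]
    - [0,0,0]
    - [0,0,0]
    - [0,0,0]
    - [0,0,0.03]
    - [0,0,0.06]
    - [0,0,0.1]
    - [0,0,0.13]
    - [0,-0.04,0.13]
    - [0,-0.08,0.13]
    - [0,-0.12,0.13]
    - [0,-0.12,0.13]
  rot:
    - [0,0,0]
    - [0,0,0]
    - [0,0,0]
    - [0,0,0]
    - [0,0,0]
    - [0,0,0]
    - [0,0,0]
    - [0,0,0]
    - [0,0,0]
    - [0,0,0]
    - [0,0,0]
    - [0,0,0]
  grip: 0.35

```text
time: 47.0
ee_pos: [0.4183, -0.0342, 0.1763]
eef_rot: [0.997, -0.08, 0.0, -0.0]
ft_force: [0.2, 0.1, -0.5]
width: 0.0304
grip_force: 0.0
```

```bash
python3 - <<'E'
from h import *
b=snap('scene','s10.png')[:,:,::-1][110:270,90:270]
find('cover','scene');print(r.read_state()['ft_force'])
b=cv2.resize(b[45:],(720,460),interpolation=cv2.INTER_CUBIC);cv2.imwrite('pics/s10c.png',b)
c=lambda P:np.round((proj('scene',P)-[90,155])*4)
for n in(3,4,5):
    t=np.radians(252-20*n);print(n,c([.4192+.022*np.cos(t),.0925+.022*np.sin(t),.0945]),c([.4192-.022*np.cos(t),.0925-.022*np.sin(t),.0945]))
E
```

```text
scene cover spot_point 0.77 [0.4335 0.2095 0.019 ]
[0.0591613  1.33025271 0.30774334]
3 [420. 240.] [480. 205.]
4 [411. 234.] [489. 210.]
5 [406. 227.] [494. 217.]
```

View pics/s10c.png

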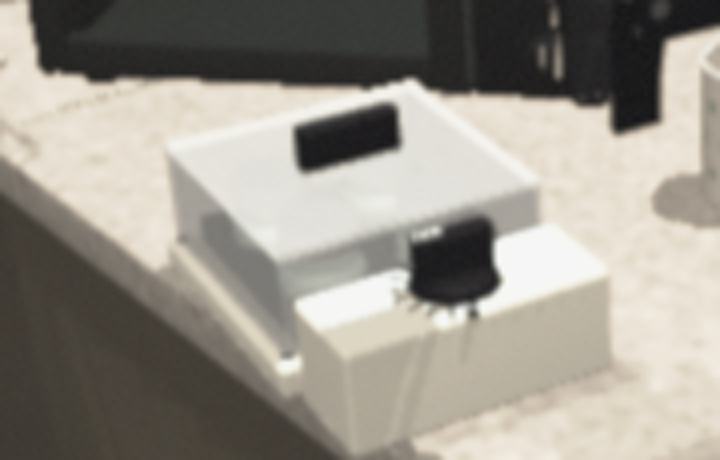

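The bar's top edge runs from (412,240) to (490,218), matching the prediction for four clicks. The cover is still in place and the gripper is clear, so I'll hand in.

```bash
python3 -c "
from bench import r
print(r.close_job())"
```

```text
the job is handed in; nothing more can be done
None
```

I've handed the job in, but the judge's verdict wasn't shown: the last camera check had the dial four clicks up from off, all four jars in their own bores, the cover flat on the flange, and the salt shaker untouched.

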